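# Fetch the hemmed-in sample pot for weighing and restore the rack

### The job

The low sample pot at the back of the plywood rack is hemmed in by a bottle, a square flask and a tin. Move all three out onto the steel tray, then put the pot in the middle of the balance pan, and only then put the bottle, the flask and the tin each back on the very spot in the rack where it stood at the start. Keep everything upright throughout, and leave the cork, the hand lens and the forceps where they are.

Things in the scene. Friction and masses are not known exactly. Their poses are not given: they have to be found in the camera images.
- bottle_center (a point): Round amber glass bottle with a blank paper label, narrow neck and white cap; 40 mm diameter, 90 mm tall, upright in the rack. Point: on its axis, half-way up (45 mm above its underside), z axis up.
- flask_center (a point): Square white plastic flask with a round black cap; body 40 x 40 mm and 66 mm tall, cap 28 mm diameter, 86 mm tall over all, upright in the rack. Point: on its axis, 43 mm above its underside; x and y axes square to its flat faces, z up.
- tin_center (a point): Round plain metal tin with a lid, no neck; 44 mm diameter all the way up, 64 mm tall, upright in the rack. Point: on its axis, half-way up (32 mm above its underside), z up.
- dish_center (a point): The sample pot: low round white ceramic pot with a grey lid bearing a blank white paper disc; 50 mm diameter (lid 52 mm, from 32 mm up), 42 mm tall, standing towards the back of the rack, 58 mm from centre to centre from each of the bottle, flask and tin, which stand to its left, its right and in front of it in any order. Point: on its axis, half-way up (21 mm above its underside), z up.
- rack: Fixed plywood rack, 170 mm deep (its x) by 220 mm wide (its y), open at the front (-x) and top. Origin: centre of its underside. Floor 8 mm thick (things stand 8 mm above the desk); back wall (at +x) and two side walls (at +y and -y) 6 mm thick, top 50 mm above the desk. The pot stands near x = +20 mm, y = 0 in it.
- tray: Fixed shallow steel tray, the side area; 180 mm (its x) by 220 mm (its y), empty. Origin: centre of its underside. Floor 5 mm thick (things stand 5 mm above the desk), rim 14 mm high and 4 mm thick.
- pan (a point): Electronic balance, white housing 190 x 170 x 45 mm, fixed, with a round steel pan of 116 mm diameter. Point: centre of the pan's upper face, 60 mm above the desk; z up.
- cork: Bystander: cork stopper, 24 mm diameter, 24 mm tall, standing in the rack's front left corner (-x, +y). Origin: centre of its underside.
- lens: Bystander: hand lens lying on the desk, dark rim 48 mm diameter with a wooden handle, 110 mm long, 8 mm thick. Origin: near the middle of its length, on the desk; the handle points along its -x, the rim's centre lies at x = +30 mm.
- forceps: Bystander: steel forceps lying on the desk, 100 mm long (along its x), 20 mm wide, 6 mm thick. Origin: the middle, on the desk.
Not all that is in view belongs to the job. What is shaped like the part that bears flask_center but yellow is not meant.

How it is judged (in metres and radians):
On the way, in this order (a step that is already met when the one before it is completed fails the run):
1. the bottle, the flask and the tin all stand upright on the tray, the pot still where it was in the rack (x of bottle_center in the frame of tray between -0.075 and 0.075 m and y of bottle_center in the frame of tray between -0.095 and 0.095 m and z of bottle_center in the frame of tray between 0.044 and 0.056 m and angle between each of bottle_center, flask_center, tin_center's own z axis and vertical below 0.15 rad and x of flask_center in the frame of tray between -0.075 and 0.075 m and y of flask_center in the frame of tray between -0.095 and 0.095 m and z of flask_center in the frame of tray between 0.042 and 0.054 m and x of tin_center in the frame of tray between -0.075 and 0.075 m and y of tin_center in the frame of tray between -0.095 and 0.095 m and z of tin_center in the frame of tray between 0.031 and 0.043 m and distance of dish_center from where it was at the start of the episode below 0.02 m), for 0.2 s.
2. the pot stands in the middle of the balance pan while the bottle, the flask and the tin are still on the tray (x of bottle_center in the frame of tray between -0.075 and 0.075 m and y of bottle_center in the frame of tray between -0.095 and 0.095 m and z of bottle_center in the frame of tray between 0.044 and 0.056 m and angle between each of bottle_center, flask_center, tin_center, dish_center's own z axis and vertical below 0.15 rad and x of flask_center in the frame of tray between -0.075 and 0.075 m and y of flask_center in the frame of tray between -0.095 and 0.095 m and z of flask_center in the frame of tray between 0.042 and 0.054 m and x of tin_center in the frame of tray between -0.075 and 0.075 m and y of tin_center in the frame of tray between -0.095 and 0.095 m and z of tin_center in the frame of tray between 0.031 and 0.043 m and horizontal distance between dish_center and pan below 0.015 m and z of dish_center in the frame of pan between 0.015 and 0.027 m and linear speed of dish below 0.02 m/s and angular speed of dish below 0.3 rad/s), for 0.2 s.
At the end, for the whole second after the job is handed in: The bottle, the flask and the tin each stand upright (within 0.15 rad) and at rest within 15 mm of where they stood in the rack at the start; the pot stands upright and at rest on the balance pan, its centre within 15 mm of the pan's centre (distance of each of bottle_center, flask_center, tin_center from where it was at the start of the episode below 0.015 m and angle between each of bottle_center, flask_center, tin_center, dish_center's own z axis and vertical below 0.15 rad and linear speed of each of bottle, flask, tin, dish below 0.02 m/s and angular speed of each of bottle, flask, tin, dish below 0.3 rad/s and horizontal distance between dish_center and pan below 0.015 m and z of dish_center in the frame of pan between 0.015 and 0.027 m); the robot touches nothing.
It fails at once if the bottle, flask, tin or pot tips by more than 0.5 rad (angle between any of bottle_center, flask_center, tin_center, dish_center's own z axis and vertical above 0.5 rad).
It fails at once if the cork, the hand lens or the forceps is moved by more than 20 mm, or the cork knocked over (distance of any of cork, lens, forceps from where it was at the start of the episode above 0.02 m or angle between cork's own z axis and vertical above 0.5 rad).
It also fails if it takes over 144 s, if anything falls off the work surface, if the arm or the gripper's body presses on something with over 40 N, if the wrist force passes 120 N, or if a joint passes its speed limit or range.

### The arm

A 6-joint arm with a two-finger parallel gripper is mounted at the origin on the work surface. World frame = base frame: x ahead of the robot, y to its left, z up, the work surface at z = 0. Lengths are in mm, angles in rad, forces in N, time in s.
With the tool pointing down it reaches from about 350 to 875 mm from the base axis. Payload 4.2 kg.
Tool frame: the origin (TCP) lies at the very end of the fingers, on their centre line; the grasp point (between the pads) lies arm.hold_point_z behind it (arm.hold_point_z is the distance from the TCP to the grasp point, in mm); y points along the fingers, x is the direction in which the jaws open and shut, and the axes are right-handed (so a half turn about y gives the same grasp; the last joint's range is limited). The gripper opens to 85 mm and grips with 20 to 120 N. Pads are 22 mm wide; open, the fingers measure 114 mm over their backs; the gripper's body (76 mm by 85 mm) begins 54 mm behind the grasp point. The pads swing forward as they close: fully open they stand 13 mm farther back than shut.
Start: joints at [-0.859, 0.385, 0.008, 0, -1.194, -0.259], TCP at [273.44, -561.987, 231.312] pointing down, gripper open.
Joint ranges: [-3.14, 3.14], [-1.21, 2.06], [-1.07, 1.41], [-3.16, 2.05], [-2.99, -0.16], [-3.1, 3.1]. Speed limits (rad/s): [2.79, 2.79, 3.14, 3.14, 3.14, 3.14].

### API

Orientations are given as a unit quaternion [x, y, z, w].
In Python, from bench import arm gives the robot as it stands.
- The arm moves only by the shell command python3 -m creep 'ROWS'. ROWS is JSON, a list of rows, each a list of 3 entries, a list of its own where there are three numbers: the shift along the world's x, y, z in mm, then the turn, a rotation vector about the world's x, y, z in rad, then the gripper command: -1 is shut, 1 is fully open, values between are in proportion. In form: [[[dx, dy, dz], [wx, wy, wz], jaw], ...]. A call has 1 to 12 rows; each row is the pose to reach, as a shift and turn from the pose commanded when the call began; what a row does not reach only later rows make up. A row lasts 1/12 s, in which the tool goes at most 41.7 mm and 7.16 degrees, less where a joint would pass 70% of its speed; a pose out of reach is approached as far as the arm can. A call with a gripper value outside its range is refused whole. The fingers move at their own pace and stop on an object; the grip force is fixed at half the most. Time passes only in rows, so rows that repeat a pose let the fingers close. It gives the time, the measured TCP pose, the force and the opening at its end, in the units of the state.
- arm.read_state(): the state, without advancing time (a new reading comes with each control period).
- arm.get_image(name): name is "side" or "top" or "wrist"; returns (picture, depth): 480x640x3 uint8, red, green, blue; 480x640 float32, mm along the optical axis (not along the pixel's ray), 0 where there is no reading.
- arm.camera_params(name): a dict with "camera_matrix" (3x3 intrinsics, pixels), "extrinsics" (4x4, takes a point from world to camera coordinates); the wrist camera has in their place "T_tool_cam" (4x4, takes a point from camera to tool coordinates, whose origin is the TCP and whose axes are the tool frame's). Camera axes: x right, y down, z forward; pixel columns grow to the right and rows downward; lengths in mm; the calibration is good to about 2 mm. A picture is of the moment at which its call begins: read the wrist's pose just before it. camera_params takes no time and is no camera call.
- arm.job_done(): hands the job in, once; it reports no verdict.
The state is a dict: "clock": time; "joints": joint angles; "joint_vel": joint speeds; "joint_efforts": joint torques, N m; "position": TCP position; "ee_rot": TCP orientation; "contact_force": force on the tool from outside, world axes, zero at the start; "wrist_torque": the same for the moment, N m; "gripper_width": finger opening in mm.
Only numpy, scipy, OpenCV 4.12 (cv2) and the standard library are available. Lean on these libraries where they do the work, as an engineer would, in place of code of your own. Each camera call takes 0.05 s, during which the arm holds its last target.

## Working session

There is one attempt and no reset: what is moved stays moved. The work goes in short steps, Python scripts to look and compute and a shell command to move; the robot and the scene stay as the last step left them, time stands still between calls to the robot, and variables do not carry over. Pictures are saved under pics/ and viewed, and the job is handed in when it is done.

```bash
ls; mkdir -p pics
cat > h.py <<'E'
import numpy as np,cv2
from bench import arm
from scipy.spatial.transform import Rotation as R
def T_cam_world(name,st=None):
    p=arm.camera_params(name)
    if 'extrinsics' in p: return np.array(p['camera_matrix']),np.linalg.inv(np.array(p['extrinsics']))
    st=st or arm.read_state()
    T=np.eye(4);T[:3,:3]=R.from_quat(st['ee_rot']).as_matrix();T[:3,3]=st['position']
    return np.array(p['camera_matrix']),T@np.array(p['T_tool_cam'])
def grab(name,tag):
    K,T=T_cam_world(name)
    im,d=arm.get_image(name)
    cv2.imwrite(f'pics/{tag}.png',im[:,:,::-1]); np.savez(f'{tag}.npz',im=im,d=d,K=K,T=T)
def load(tag):
    z=np.load(f'{tag}.npz');return z['im'],z['d'],z['K'],z['T']
def cloud(d,K,T):
    v,u=np.mgrid[:480,:640]
    P=np.stack([(u-K[0,2])/K[0,0]*d,(v-K[1,2])/K[1,1]*d,d,np.ones_like(d)],-1)
    return (P@T.T)[...,:3]
def proj(P,K,T):
    q=np.linalg.inv(T)@np.append(P,1);return (K@q[:3])[:2]/q[2]
E
python3 - <<'E'
from h import *
print(arm.read_state(),arm.hold_point_z)
for n in('side','top','wrist'): grab(n,n+'0')
for n in('side','top'):
    K,T=T_cam_world(n);print(n,K[0],np.round(T,3))
print(arm.camera_params('wrist'))
E
```

```text
pics
{'clock': 0.0, 'joints': array([-8.59389418e-01,  3.85551117e-01,  6.63340481e-03, -4.83811468e-04,
       -1.19396067e+00, -2.58569014e-01]), 'joint_vel': array([ 0.00132766,  0.0010683 ,  0.00164677, -0.0004942 , -0.00050668,
       -0.00038686]), 'joint_efforts': array([ 5.94071371e-04, -3.92287660e+01,  1.88398075e+01,  4.18611109e+00,
       -4.68170678e-03,  1.42005865e-05]), 'position': array([ 273.20022695, -561.4947228 ,  230.23006164]), 'ee_rot': array([ 0.3743908 ,  0.59981881, -0.59907943, -0.37570301]), 'contact_force': array([ 0.39348081, -0.061282  , -0.90458651]), 'wrist_torque': array([ 0.05417272, -0.01123447, -0.01292338]), 'gripper_width': 85.6053899752865} 18.700000000000003
side [552.15032584   0.         317.26206812] [[-7.50000e-01 -3.44000e-01  5.64000e-01 -1.55217e+02]
 [-6.61000e-01  3.75000e-01 -6.50000e-01  7.37029e+02]
 [ 1.20000e-02 -8.61000e-01 -5.09000e-01  6.49389e+02]
 [ 0.00000e+00  0.00000e+00  0.00000e+00  1.00000e+00]]
top [518.2592871    0.         322.01066661] [[ 2.90000e-02 -9.95000e-01  9.40000e-02  3.51067e+02]
 [-1.00000e+00 -2.90000e-02 -1.00000e-03 -1.40180e+01]
 [ 4.00000e-03 -9.40000e-02 -9.96000e-01  1.21998e+03]
 [ 0.00000e+00  0.00000e+00  0.00000e+00  1.00000e+00]]
{'camera_matrix': array([[352.40756312,   0.        , 318.65662371],
       [  0.        , 352.40756312, 238.6256026 ],
       [  0.        ,   0.        ,   1.        ]]), 'T_tool_cam': array([[ 9.99998935e-01, -1.12940470e-03, -9.24602227e-04,
        -1.95911246e-01],
       [ 5.10919934e-04, -3.22533025e-01,  9.46558074e-01,
        -1.42520884e+02],
       [-1.36726189e-03, -9.46557538e-01, -3.22532104e-01,
         8.41162187e+01],
       [ 0.00000000e+00,  0.00000000e+00,  0.00000000e+00,
         1.00000000e+00]])}
```

View images.

View pics/top0.png

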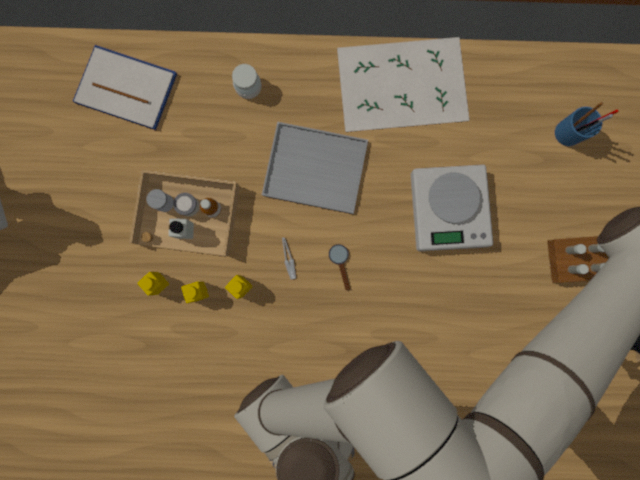

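View pics/side0.png

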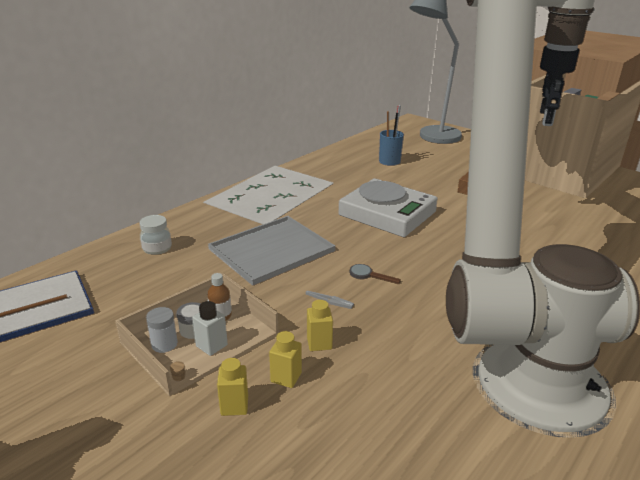

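View pics/wrist0.png

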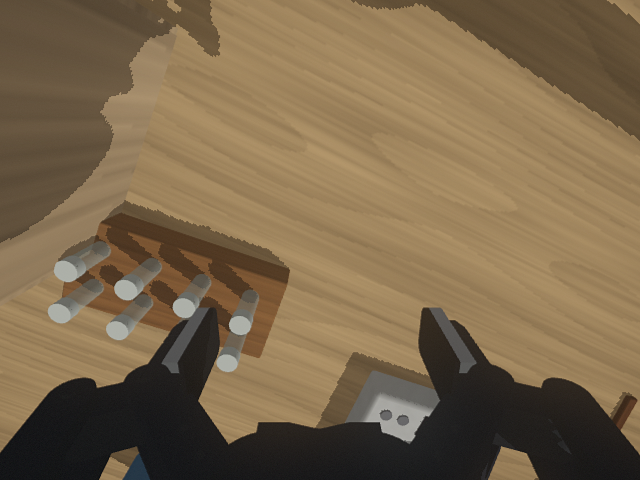

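Run:
```python
from h import *
for n,(a,b,c,e) in {'top0':(120,160,260,270),'side0':(100,260,300,420)}.items():
    im,d,K,T=load(n);cr=im[b:e,a:c,::-1]
    s=min(800/(c-a),600/(e-b));cv2.imwrite(f'pics/{n}c.png',cv2.resize(cr,None,fx=s,fy=s,interpolation=cv2.INTER_CUBIC));print(s)
for n in('top0','side0'):
    im,d,K,T=load(n);P=cloud(d,K,T)
    pts=[(158,200),(185,205),(209,206),(178,227),(205,238),(146,238),(316,165),(455,198),(205,270)] if n=='top0' else [(160,315),(190,314),(217,280),(208,308),(270,245),(382,190),(178,368)]
    for u,v in pts:print(n,(u,v),np.round(P[v,u]),im[v,u])
```

```text
5.454545454545454
3.75
top0 (158, 200) [519. 354.  68.] [123 125 124]
top0 (185, 205) [512. 299.  47.] [160 155 147]
top0 (209, 206) [505. 234.  94.] [89 88 81]
top0 (178, 227) [457. 299.  95.] [29 28 30]
top0 (205, 238) [441. 259.   6.] [107  86  59]
top0 (146, 238) [435. 389.  30.] [133 101  62]
top0 (316, 165) [623.   4.   4.] [124 125 126]
top0 (455, 198) [ 545. -315.   57.] [122 122 123]
top0 (205, 270) [366. 257.  -1.] [142 114  72]
side0 (160, 315) [516. 360.  73.] [130 132 130]
side0 (190, 314) [507. 308.  49.] [175 172 165]
side0 (217, 280) [501. 249.  94.] [126 127 121]
side0 (208, 308) [450. 310.  93.] [47 42 37]
side0 (270, 245) [627.  -1.   3.] [133 134 132]
side0 (382, 190) [ 545. -314.   58.] [132 133 131]
side0 (178, 368) [432. 391.  30.] [142 116  84]
```

View pics/top0c.png

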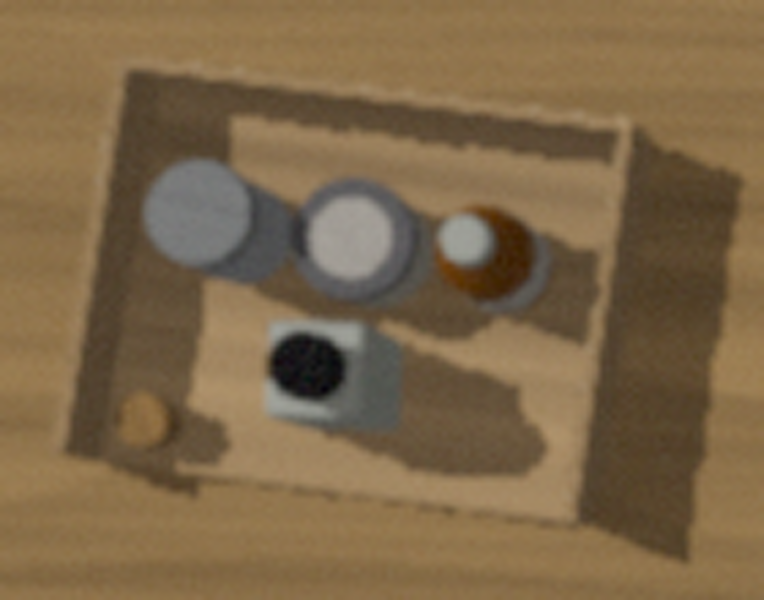

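View pics/side0c.png

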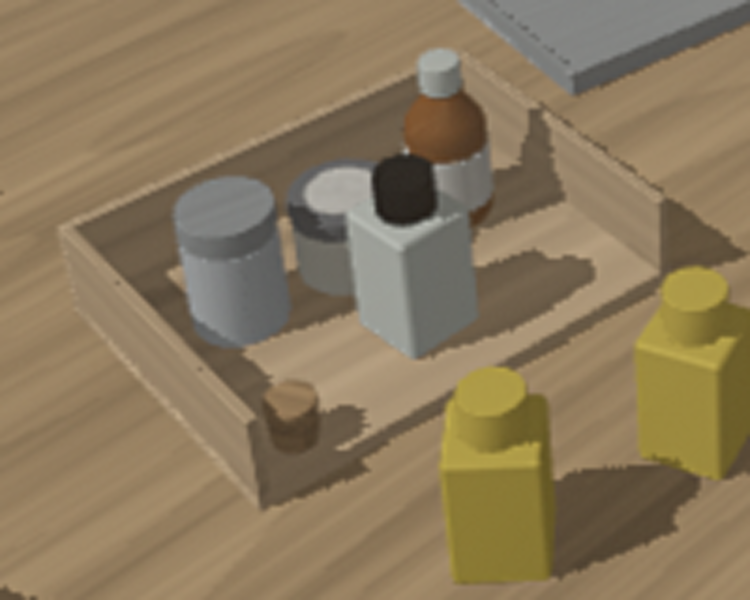

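Run:
```python
from h import *
st=arm.read_state();M=R.from_quat(st['ee_rot']).as_matrix();print(np.round(M,3))
print('jaw yaw deg',np.degrees(np.arctan2(M[1,0],M[0,0])))
# rack and tray fits from top cloud
im,d,K,T=load('top0');P=cloud(d,K,T)
z=P[...,2]
m=(z>38)&(z<58)&(P[...,0]>380)&(P[...,0]<620)&(P[...,1]>180)&(P[...,1]<430)
cv2.imwrite('pics/wall.png',cv2.resize((m*255).astype(np.uint8)[150:280,110:270],None,fx=5,fy=5))
m2=(P[...,0]>500)&(P[...,0]<740)&(P[...,1]>-130)&(P[...,1]<130)&(z>-10)&(z<30)
hsv=cv2.cvtColor(im,cv2.COLOR_RGB2HSV)
g=(m2&(hsv[...,1]<40)).astype(np.uint8);n,l,s,c=cv2.connectedComponentsWithStats(g);i=1+s[1:,4].argmax()
r=cv2.minAreaRect(P[l==i][:,:2].astype(np.float32));print('tray',r)
m3=(z>50)&(z<72)&(P[...,0]>450)&(P[...,0]<640)&(P[...,1]>-420)&(P[...,1]<-220)
pp=P[m3][:,:2];print('pan',cv2.minEnclosingCircle(pp.astype(np.float32)),pp.mean(0),np.median(P[m3][:,2]))
```

```text
[[-0.437 -0.001 -0.899]
 [ 0.899  0.002 -0.437]
 [ 0.002 -1.     0.   ]]
jaw yaw deg 115.93617070729985
tray ((616.4080810546875, 7.209892272949219), (221.95162963867188, 181.0113067626953), 80.09751892089844)
pan ((527.7704467773438, -321.338134765625), 96.89008331298828) [ 544.37685887 -312.46541443] 59.266740129682375
```

View pics/wall.png

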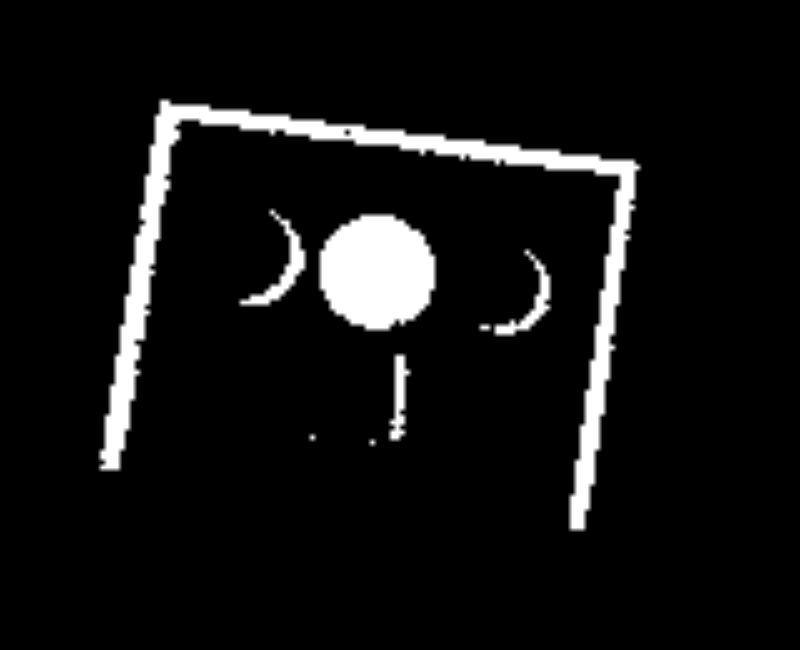

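```bash
python3 -m creep '[[[0,0,100],[0,0,0],1],[[217,847,70],[0,0,1.019],1],[[217,847,70],[0,0,1.019],1],[[217,847,70],[0,0,1.019],1],[[217,847,70],[0,0,1.019],1],[[217,847,70],[0,0,1.019],1],[[217,847,70],[0,0,1.019],1],[[217,847,70],[0,0,1.019],1],[[217,847,70],[0,0,1.019],1],[[217,847,70],[0,0,1.019],1],[[217,847,70],[0,0,1.019],1],[[217,847,70],[0,0,1.019],1]]'
```

```text
clock: 1.15
position: [386.8, -116.3, 288.0]
ee_rot: [0.035, 0.706, -0.706, -0.035]
contact_force: [0.9, -0.8, 0.1]
gripper_width: 85.8
```

```bash
python3 -m creep '[[[108,431,12],[0,0,0],1],[[108,431,12],[0,0,0],1],[[108,431,12],[0,0,0],1],[[108,431,12],[0,0,0],1],[[108,431,12],[0,0,0],1],[[108,431,12],[0,0,0],1],[[108,431,12],[0,0,0],1],[[108,431,12],[0,0,0],1],[[108,431,12],[0,0,0],1],[[108,431,12],[0,0,0],1],[[108,431,12],[0,0,0],1],[[108,431,12],[0,0,0],1]]'
python3 -c "
from h import *
import time
print(arm.read_state()['joint_vel'])
grab('wrist','w1');grab('top','top1')"
```

```text
clock: 2.15
position: [495.8, 317.5, 297.8]
ee_rot: [-0.033, -0.706, 0.707, 0.034]
contact_force: [0.3, -0.9, -0.5]
gripper_width: 85.0
[-0.04060375 -0.05801908 -0.07933246 -0.00661121 -0.02636319  0.02784258]
```

View pics/w1.png

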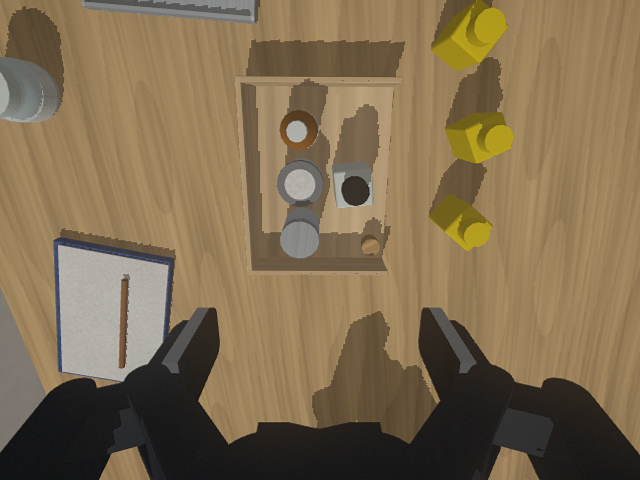

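```bash
cat > meas.py <<'E'
from h import *
def meas(tag,boxes):
    im,d,K,T=load(tag);P=cloud(d,K,T);out={}
    for nm,(c,rad,z0,z1) in boxes.items():
        m=(np.hypot(P[...,0]-c[0],P[...,1]-c[1])<rad)&(P[...,2]>z0)&(P[...,2]<z1)&(d>0)
        n,l,s,_=cv2.connectedComponentsWithStats(m.astype(np.uint8))
        if n<2: print(tag,nm,'none');continue
        i=1+s[1:,4].argmax();q=P[l==i]
        print(tag,nm,'n',len(q),'circ',np.round(cv2.minEnclosingCircle(q[:,:2].astype(np.float32))[0],1),'r %.1f'%cv2.minEnclosingCircle(q[:,:2].astype(np.float32))[1],'mean',np.round(q.mean(0),1),'zmed %.1f'%np.median(q[:,2]),'bbmid',np.round((np.percentile(q,1,0)+np.percentile(q,99,0))[:2]/2,1), 'rect',np.round(cv2.minAreaRect(q[:,:2].astype(np.float32))[2],1))
E
python3 - <<'E'
from meas import *
B={'tinlid':((514,354),32,66,80),'potlid':((510,298),30,44,56),'botcap':((504,240),20,88,105),'flaskcap':((452,300),20,87,103),'flasksh':((452,300),30,66,80),'cork':((435,389),18,25,40)}
for t in('top0','side0','w1','top1'): meas(t,B)
E
```

```text
top0 tinlid n 306 circ [520.7 356.9] r 22.5 mean [520.  356.6  71.3] zmed 71.3 bbmid [520.3 356.8] rect 21.9
top0 potlid n 405 circ [514.1 299.1] r 26.1 mean [514.2 298.9  49.7] zmed 49.7 bbmid [514.6 299.3] rect 27.4
top0 botcap n 69 circ [508.4 241.6] r 10.0 mean [508.4 241.   97. ] zmed 97.0 bbmid [508.5 241.7] rect 89.9
top0 flaskcap n 129 circ [456.9 305.1] r 13.7 mean [456.4 304.5  93.4] zmed 93.3 bbmid [456.7 305. ] rect 64.0
top0 flasksh n 183 circ [456.5 305.3] r 26.8 mean [455.5 299.9  73. ] zmed 72.9 bbmid [457.1 304.9] rect 0.9
top0 cork n 78 circ [436.6 387.8] r 11.8 mean [437.2 387.4  31.6] zmed 31.5 bbmid [437.1 388.1] rect 88.3
side0 tinlid n 404 circ [518.3 358.9] r 23.2 mean [516.3 360.7  70.7] zmed 71.0 bbmid [518.5 360.1] rect 17.3
side0 potlid n 343 circ [512.4 301.2] r 28.1 mean [515.8 306.6  49.5] zmed 49.5 bbmid [515.4 303.1] rect 37.1
side0 botcap n 100 circ [505.9 243.9] r 11.0 mean [504.5 245.7  95.1] zmed 96.2 bbmid [506.3 245. ] rect 47.6
side0 flaskcap n 168 circ [455.2 307.5] r 14.7 mean [453.1 307.7  92.4] zmed 92.9 bbmid [455.2 307.4] rect 53.2
side0 
[... 806 characters left out ...]
3  31.4] zmed 31.6 bbmid [437.8 388.8] rect 72.7
top1 tinlid n 304 circ [520.6 357.1] r 22.3 mean [520.3 356.5  71.1] zmed 71.1 bbmid [520.4 356.6] rect 89.8
top1 potlid n 400 circ [514.9 299.2] r 26.1 mean [514.2 298.8  49.6] zmed 49.6 bbmid [514.3 299.3] rect 33.2
top1 botcap n 68 circ [509.1 242. ] r 10.0 mean [508.6 241.3  96.9] zmed 97.0 bbmid [508.6 241.8] rect 50.4
top1 flaskcap n 128 circ [456.6 305.3] r 13.8 mean [456.6 304.9  92.7] zmed 92.7 bbmid [456.8 305.4] rect 52.5
top1 flasksh n 188 circ [456.4 305.3] r 26.8 mean [455.7 300.1  72.5] zmed 72.5 bbmid [457.2 305. ] rect 0.7
top1 cork n 80 circ [438.1 388.3] r 12.0 mean [437.2 387.7  30.7] zmed 30.9 bbmid [437.2 387.8] rect 16.2
```

```bash
python3 -m creep '[[[-39,-12,-60],[0,0,-1.459],1],[[-39,-12,-60],[0,0,-1.459],1],[[-39,-12,-148],[0,0,-1.459],1],[[-39,-12,-148],[0,0,-1.459],1],[[-39,-12,-148],[0,0,-1.459],1],[[-39,-12,-148],[0,0,-1.459],1],[[-39,-12,-148],[0,0,-1.459],1],[[-39,-12,-148],[0,0,-1.459],1],[[-39,-12,-148],[0,0,-1.459],1],[[-39,-12,-148],[0,0,-1.459],1],[[-39,-12,-148],[0,0,-1.459],1],[[-39,-12,-148],[0,0,-1.459],1]]'
python3 -m creep '[[[0,0,0],[0,0,0],1],[[0,0,0],[0,0,0],1],[[0,0,0],[0,0,0],1]]'
cat > s.py <<'E'
from h import *
s=arm.read_state();M=R.from_quat(s['ee_rot']).as_matrix()
print('clk %.2f'%s['clock'],np.round(s['position'],1),'jawyaw %.2f'%np.degrees(np.arctan2(M[1,0],M[0,0])),'tilt %.2f'%np.degrees(np.arccos(-M[2,1])),'w %.1f'%s['gripper_width'],np.round(s['joints'],2),np.round(s['contact_force'],1))
E
python3 s.py
```

```text
clock: 3.25
position: [456.0, 299.3, 152.4]
ee_rot: [0.499, 0.502, -0.501, -0.499]
contact_force: [-0.0, 0.1, -0.2]
gripper_width: 85.4
clock: 3.5
position: [456.1, 300.1, 152.2]
ee_rot: [0.496, 0.504, -0.503, -0.497]
contact_force: [0.2, -0.4, 0.7]
gripper_width: 85.4
clk 3.50 [456.1 300.1 152.2] jawyaw 90.80 tilt 0.02 w 85.4 [ 0.88  0.32 -0.3   0.   -0.95 -2.44] [ 0.2 -0.4  0.7]
```

```bash
python3 -m creep '[[[1,5,0],[0,0,0],1],[[1,5,-40],[0,0,0],1],[[1,5,-70],[0,0,0],1],[[1,5,-90],[0,0,0],1],[[1,5,-105],[0,0,0],1],[[1,5,-115],[0,0,0],1],[[1,5,-120],[0,0,0],1],[[1,5,-120],[0,0,0],1],[[1,5,-120],[0,0,0],1]]'
python3 s.py; python3 -c "
from h import *
grab('side','s2')"
```

```text
clock: 4.25
position: [457.6, 306.3, 32.4]
ee_rot: [0.497, 0.504, -0.503, -0.497]
contact_force: [0.8, -0.3, 0.8]
gripper_width: 84.9
clk 4.25 [457.6 306.3  32.4] jawyaw 90.77 tilt 0.07 w 84.9 [ 0.88  0.49 -0.41  0.   -0.67 -2.44] [ 0.8 -0.3  0.8]
```

View pics/s2.png

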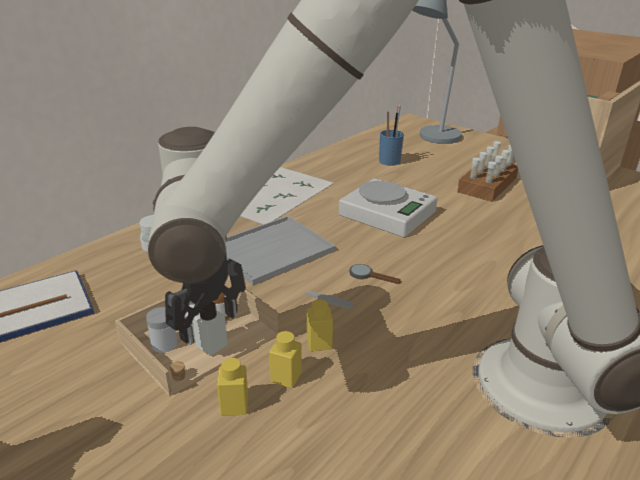

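The gripper straddles the white flask near (207,330) and is clear of the tin and pot. Closing now.

```bash
python3 -m creep '[[[0,0,0],[0,0,0],-1],[[0,0,0],[0,0,0],-1],[[0,0,0],[0,0,0],-1],[[0,0,0],[0,0,0],-1],[[0,0,0],[0,0,0],-1],[[0,0,0],[0,0,0],-1],[[0,0,0],[0,0,0],-1],[[0,0,0],[0,0,0],-1]]'
python3 s.py
```

```text
clock: 4.97
position: [457.6, 306.3, 32.5]
ee_rot: [0.497, 0.504, -0.503, -0.497]
contact_force: [0.1, 0.8, 6.2]
gripper_width: 39.5
clk 4.97 [457.6 306.3  32.5] jawyaw 90.76 tilt 0.09 w 39.5 [ 0.88  0.49 -0.41  0.   -0.67 -2.44] [0.1 0.8 6.2]
```

```bash
python3 -m creep '[[[0,0,5],[0,0,0],-1],[[0,0,20],[0,0,0],-1],[[0,0,45],[0,0,0],-1],[[0,0,75],[0,0,0],-1],[[0,0,105],[0,0,0],-1],[[0,0,125],[0,0,0],-1],[[4,-10,130],[0,0,0],-1],[[12,-30,130],[0,0,0],-1],[[25,-60,130],[0,0,0],-1],[[40,-95,130],[0,0,0],-1],[[54,-130,130],[0,0,0],-1],[[69,-165,130],[0,0,0],-1]]'
python3 -m creep '[[[15,-35,0],[0,0,0],-1],[[29,-70,0],[0,0,0],-1],[[44,-105,0],[0,0,0],-1],[[58,-140,0],[0,0,0],-1],[[69,-165,0],[0,0,0],-1],[[76,-182,0],[0,0,0],-1],[[80,-192,0],[0,0,0],-1],[[80,-192,0],[0,0,0],-1],[[80,-192,0],[0,0,0],-1],[[80,-192,0],[0,0,0],-1]]'
python3 s.py;python3 -c "
from h import *
grab('top','t3');grab('side','s3')"
```

```text
clock: 5.97
position: [525.2, 138.3, 160.3]
ee_rot: [-0.496, -0.502, 0.504, 0.497]
contact_force: [0.9, 0.9, -1.2]
gripper_width: 39.5
clock: 6.8
position: [605.4, -50.6, 161.2]
ee_rot: [-0.496, -0.503, 0.504, 0.497]
contact_force: [0.0, -0.5, -1.3]
gripper_width: 39.5
clk 6.80 [605.4 -50.6 161.2] jawyaw 90.76 tilt 0.09 w 39.5 [ 0.18  0.41 -0.13 -0.   -1.03 -1.74] [ 0.  -0.5 -1.3]
```

View pics/s3.png

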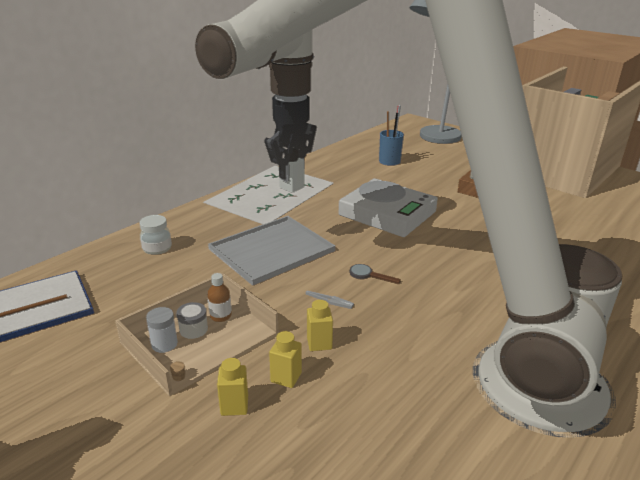

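View pics/t3.png

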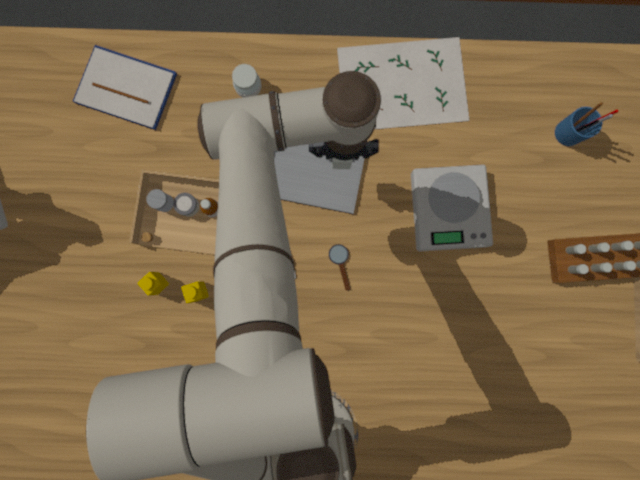

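```bash
python3 -m creep '[[[0,0,-15],[0,0,0],-1],[[0,0,-40],[0,0,0],-1],[[0,0,-70],[0,0,0],-1],[[0,0,-95],[0,0,0],-1],[[0,0,-112],[0,0,0],-1],[[0,0,-122],[0,0,0],-1],[[0,0,-128],[0,0,0],-1],[[0,0,-131],[0,0,0],-1],[[0,0,-131],[0,0,0],-1],[[0,0,-131],[0,0,0],-1]]'
python3 s.py
python3 -m creep '[[[0,0,0],[0,0,0],0],[[0,0,0],[0,0,0],0.5],[[0,0,0],[0,0,0],0.5],[[0,0,0],[0,0,0],0.5],[[0,0,0],[0,0,0],0.5],[[0,0,20],[0,0,0],0.5],[[0,0,55],[0,0,0],0.5],[[0,0,95],[0,0,0],0.5],[[0,0,130],[0,0,0],0.5],[[0,0,130],[0,0,0],0.5]]'
python3 s.py
```

```text
clock: 7.73
position: [607.0, -51.0, 32.0]
ee_rot: [0.497, 0.504, -0.503, -0.496]
contact_force: [0.4, 0.2, -1.1]
gripper_width: 39.3
clk 7.73 [607. -51.  32.] jawyaw 90.76 tilt 0.13 w 39.3 [ 0.18  0.56 -0.26  0.   -0.75 -1.74] [ 0.4  0.2 -1.1]
clock: 8.57
position: [610.9, -51.3, 169.8]
ee_rot: [0.5, 0.508, -0.5, -0.492]
contact_force: [1.3, 0.4, 1.1]
gripper_width: 64.1
clk 8.57 [610.9 -51.3 169.8] jawyaw 90.83 tilt 0.94 w 64.1 [ 0.18  0.4  -0.12  0.   -1.03 -1.74] [1.3 0.4 1.1]
```

```bash
python3 -m creep '[[[0,0,0],[0,0,0],0.5],[[-8,35,0],[0,0,0.12],0.5],[[-16,75,0],[0,0,0.24],0.5],[[-25,115,0],[0,0,0.36],0.5],[[-34,155,0],[0,0,0.48],0.5],[[-43,195,0],[0,0,0.6],0.5],[[-52,235,0],[0,0,0.72],0.5],[[-61,275,0],[0,0,0.84],0.5],[[-70,315,0],[0,0,0.96],0.5],[[-78,350,0],[0,0,1.08],0.5],[[-84,380,0],[0,0,1.2],0.5],[[-88,400,0],[0,0,1.32],0.5]]'
python3 -m creep '[[[-1,8,0],[0,0,0.12],0.5],[[-1,8,0],[0,0,0.137],0.5],[[-1,8,0],[0,0,0.137],0.5],[[-1,8,0],[0,0,0.137],0.5]]'
python3 s.py;python3 -c "
from meas import *
grab('top','t4');meas('t4',{'flaskcap':((607,-52),20,84,103),'flasksh':((607,-52),30,62,80)})
grab('wrist','w4')"
```

```text
clock: 9.57
position: [516.5, 351.2, 158.9]
ee_rot: [-0.08, -0.702, 0.703, 0.082]
contact_force: [0.6, -0.1, -0.5]
gripper_width: 64.1
clock: 9.9
position: [516.8, 355.7, 159.8]
ee_rot: [-0.036, -0.706, 0.707, 0.037]
contact_force: [-0.4, 0.8, 0.3]
gripper_width: 63.8
clk 9.90 [516.8 355.7 159.8] jawyaw 174.03 tilt 0.13 w 63.8 [ 0.86  0.45 -0.08 -0.   -1.04 -0.96] [-0.4  0.8  0.3]
t4 flaskcap n 120 circ [606.7 -51.5] r 13.5 mean [606.6 -51.6  90.4] zmed 90.2 bbmid [606.7 -51.8] rect 1.2
t4 flasksh n 192 circ [606.8 -52.4] r 26.1 mean [604.  -52.6  70. ] zmed 70.0 bbmid [606.7 -52.7] rect 1.9
```

View pics/w4.png

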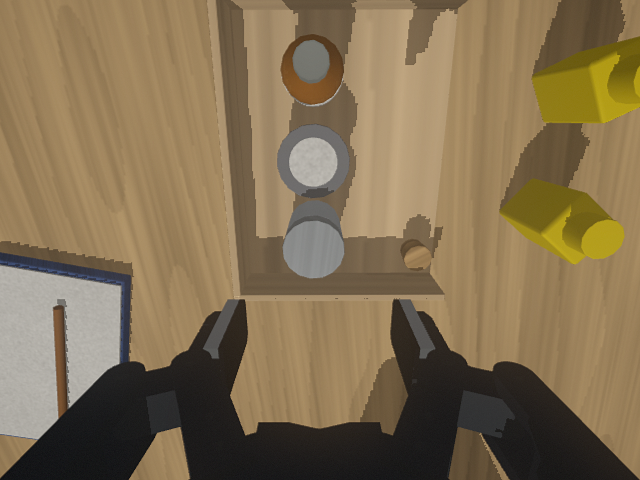

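```bash
python3 -m creep '[[[4,1,0],[0,0,0],0.5],[[4,1,-30],[0,0,0],0.5],[[4,1,-65],[0,0,0],0.5],[[4,1,-95],[0,0,0],0.5],[[4,1,-115],[0,0,0],0.5],[[4,1,-126],[0,0,0],0.5],[[4,1,-130],[0,0,0],0.5],[[4,1,-130],[0,0,0],0.5]]'
python3 s.py
python3 -m creep '[[[0,0,0],[0,0,0],-1],[[0,0,0],[0,0,0],-1],[[0,0,0],[0,0,0],-1],[[0,0,0],[0,0,0],-1],[[0,0,0],[0,0,0],-1],[[0,0,0],[0,0,0],-1]]'
python3 s.py
```

```text
clock: 10.67
position: [521.5, 357.5, 30.5]
ee_rot: [-0.036, -0.706, 0.706, 0.036]
contact_force: [-0.2, 0.0, 0.3]
gripper_width: 64.1
clk 10.67 [521.5 357.5  30.5] jawyaw 174.18 tilt 0.04 w 64.1 [ 0.86  0.59 -0.2   0.   -0.78 -0.96] [-0.2  0.   0.3]
clock: 11.17
position: [522.2, 358.8, 32.9]
ee_rot: [0.037, 0.707, -0.705, -0.034]
contact_force: [-0.4, -0.2, 6.3]
gripper_width: 42.7
clk 11.17 [522.2 358.8  32.9] jawyaw 174.25 tilt 0.23 w 42.7 [ 0.86  0.59 -0.2   0.   -0.78 -0.96] [-0.4 -0.2  6.3]
```

```bash
python3 -m creep '[[[0,0,5],[0,0,0],-1],[[0,0,20],[0,0,0],-1],[[0,0,45],[0,0,0],-1],[[0,0,75],[0,0,0],-1],[[0,0,105],[0,0,0],-1],[[0,0,125],[0,0,0],-1],[[3,-10,130],[0,0,0],-1],[[9,-30,130],[0,0,0],-1],[[18,-60,130],[0,0,0],-1],[[28,-95,130],[0,0,0],-1],[[39,-130,130],[0,0,0],-1],[[49,-165,130],[0,0,0],-1]]'
python3 -m creep '[[[10,-35,0],[0,0,0],-1],[[20,-70,0],[0,0,0],-1],[[30,-102,0],[0,0,0],-1],[[38,-130,0],[0,0,0],-1],[[45,-150,0],[0,0,0],-1],[[49,-162,0],[0,0,0],-1],[[50,-167,0],[0,0,0],-1],[[50,-167,0],[0,0,0],-1],[[50,-167,0],[0,0,0],-1],[[50,-167,0],[0,0,0],-1]]'
python3 s.py;python3 -c "
from h import *
grab('side','s5')"
```

```text
clock: 12.17
position: [569.3, 190.4, 159.5]
ee_rot: [-0.035, -0.706, 0.707, 0.037]
contact_force: [0.3, 0.1, -0.6]
gripper_width: 42.8
clock: 13.0
position: [619.7, 26.9, 160.6]
ee_rot: [0.035, 0.706, -0.706, -0.035]
contact_force: [0.2, -0.0, -0.6]
gripper_width: 43.1
clk 13.00 [619.7  26.9 160.6] jawyaw 174.30 tilt 0.03 w 43.1 [ 0.3   0.43 -0.1  -0.   -1.04 -0.4 ] [ 0.2 -0.  -0.6]
```

View pics/s5.png

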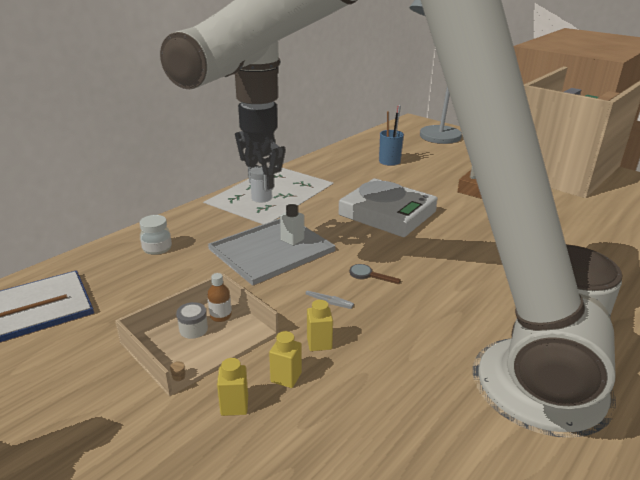

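```bash
python3 -m creep '[[[0,0,-15],[0,0,0],-1],[[0,0,-40],[0,0,0],-1],[[0,0,-70],[0,0,0],-1],[[0,0,-95],[0,0,0],-1],[[0,0,-112],[0,0,0],-1],[[0,0,-122],[0,0,0],-1],[[0,0,-128],[0,0,0],-1],[[0,0,-130],[0,0,0],-1],[[0,0,-131],[0,0,0],-1],[[0,0,-131],[0,0,0],-1]]'
python3 s.py
python3 -m creep '[[[0,0,0],[0,0,0],0],[[0,0,0],[0,0,0],0.5],[[0,0,0],[0,0,0],0.5],[[0,0,0],[0,0,0],0.5],[[0,0,0],[0,0,0],0.5],[[0,0,20],[0,0,0],0.5],[[0,0,55],[0,0,0],0.5],[[0,0,95],[0,0,0],0.5],[[0,0,125],[0,0,0],0.5],[[0,0,130],[0,0,0],0.5],[[0,0,130],[0,0,0],0.5]]'
python3 s.py
```

```text
clock: 13.88
position: [620.9, 26.2, 30.9]
ee_rot: [0.036, 0.706, -0.706, -0.035]
contact_force: [0.7, -0.2, -0.2]
gripper_width: 42.8
clk 13.88 [620.9  26.2  30.9] jawyaw 174.24 tilt 0.12 w 42.8 [ 0.3   0.58 -0.23  0.   -0.76 -0.4 ] [ 0.7 -0.2 -0.2]
clock: 14.8
position: [621.7, 26.1, 163.3]
ee_rot: [0.038, 0.707, -0.705, -0.033]
contact_force: [-0.5, -0.2, -0.8]
gripper_width: 63.9
clk 14.80 [621.7  26.1 163.3] jawyaw 174.22 tilt 0.40 w 63.9 [ 0.3   0.43 -0.1   0.   -1.03 -0.4 ] [-0.5 -0.2 -0.8]
```

```bash
python3 -m creep '[[[-10,20,0],[0,0,0],0.5],[[-28,55,0],[0,0,0],0.5],[[-46,90,0],[0,0,0],0.5],[[-64,125,0],[0,0,0],0.5],[[-82,160,0],[0,0,0],0.5],[[-98,188,0],[0,0,0],0.5],[[-107,206,0],[0,0,0],0.5],[[-112,216,0],[0,0,0],0.5],[[-112,216,0],[0,0,0],0.5],[[-112,216,0],[0,0,0],0.5],[[-112,216,0],[0,0,0],0.5]]'
python3 s.py;python3 -c "
from meas import *
grab('top','t6');meas('t6',{'tin':((620,25),32,58,80),'flaskcap':((607,-52),20,84,103)})
grab('wrist','w6');meas('w6',{'botcap':((508,242),20,88,105),'pot':((514,299),30,44,56)})"
```

```text
clock: 15.72
position: [508.3, 240.8, 159.1]
ee_rot: [-0.036, -0.706, 0.707, 0.036]
contact_force: [-0.4, 0.5, -0.7]
gripper_width: 64.2
clk 15.72 [508.3 240.8 159.1] jawyaw 174.15 tilt 0.09 w 64.2 [ 0.73  0.34 -0.25 -0.   -0.98 -0.83] [-0.4  0.5 -0.7]
t6 tin n 296 circ [620.   25.2] r 21.9 mean [619.3  25.1  67.8] zmed 67.9 bbmid [619.7  25.5] rect 1.8
t6 flaskcap n 122 circ [606.8 -52.1] r 13.8 mean [606.5 -51.8  89.9] zmed 90.1 bbmid [606.7 -51.8] rect 2.5
w6 botcap n 823 circ [508.8 242.2] r 10.0 mean [508.8 240.9  96.9] zmed 97.6 bbmid [508.9 242.1] rect 59.6
w6 pot n 2928 circ [515.1 300.1] r 26.3 mean [514.7 298.3  50.1] zmed 50.2 bbmid [514.7 299.5] rect 77.9
```

View pics/w6.png

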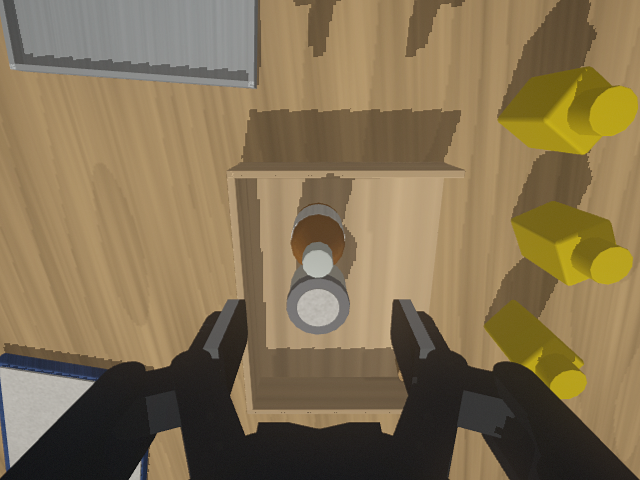

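```bash
python3 -m creep '[[[0.5,1,0],[0,0,0],0.5],[[0.5,1,-30],[0,0,0],0.5],[[0.5,1,-65],[0,0,0],0.5],[[0.5,1,-95],[0,0,0],0.5],[[0.5,1,-115],[0,0,0],0.5],[[0.5,1,-125],[0,0,0],0.5],[[0.5,1,-128],[0,0,0],0.5],[[0.5,1,-128],[0,0,0],0.5]]'
python3 s.py
python3 -m creep '[[[0,0,0],[0,0,0],-1],[[0,0,0],[0,0,0],-1],[[0,0,0],[0,0,0],-1],[[0,0,0],[0,0,0],-1],[[0,0,0],[0,0,0],-1],[[0,0,0],[0,0,0],-1],[[0,0,0],[0,0,0],-1]]'
python3 s.py
```

```text
clock: 16.48
position: [509.0, 242.5, 31.7]
ee_rot: [-0.036, -0.706, 0.706, 0.036]
contact_force: [-0.0, -1.1, 0.1]
gripper_width: 63.9
clk 16.48 [509.  242.5  31.7] jawyaw 174.20 tilt 0.03 w 63.9 [ 0.73  0.5  -0.38  0.   -0.69 -0.83] [-0.  -1.1  0.1]
clock: 17.07
position: [509.8, 243.6, 33.8]
ee_rot: [0.037, 0.707, -0.705, -0.034]
contact_force: [-1.1, 0.1, 6.6]
gripper_width: 38.2
clk 17.07 [509.8 243.6  33.8] jawyaw 174.25 tilt 0.22 w 38.2 [ 0.73  0.5  -0.38  0.   -0.69 -0.83] [-1.1  0.1  6.6]
```

```bash
python3 -m creep '[[[0,0,5],[0,0,0],-1],[[0,0,20],[0,0,0],-1],[[0,0,45],[0,0,0],-1],[[0,0,75],[0,0,0],-1],[[0,0,98],[0,0,0],-1],[[0,0,108],[0,0,0],-1],[[5,-7,110],[0,0,0],-1],[[15,-20,110],[0,0,0],-1],[[30,-41,110],[0,0,0],-1],[[48,-65,110],[0,0,0],-1],[[66,-90,110],[0,0,0],-1],[[84,-115,110],[0,0,0],-1]]'
python3 -m creep '[[[16,-22,0],[0,0,0],-1],[[28,-38,0],[0,0,0],-1],[[34,-46,0],[0,0,0],-1],[[36,-49,0],[0,0,0],-1],[[36,-49,0],[0,0,0],-1],[[36,-49,0],[0,0,0],-1],[[36,-49,0],[0,0,0],-1]]'
python3 s.py;python3 -c "
from h import *
grab('side','s7')"
```

```text
clock: 18.07
position: [592.1, 125.9, 139.5]
ee_rot: [-0.034, -0.706, 0.707, 0.037]
contact_force: [0.5, -0.0, -1.6]
gripper_width: 38.0
clock: 18.65
position: [627.9, 79.7, 141.6]
ee_rot: [0.035, 0.706, -0.706, -0.036]
contact_force: [0.3, 0.5, -0.7]
gripper_width: 38.2
clk 18.65 [627.9  79.7 141.6] jawyaw 174.29 tilt 0.04 w 38.2 [ 0.38  0.47 -0.09 -0.   -1.01 -0.48] [ 0.3  0.5 -0.7]
```

View pics/s7.png

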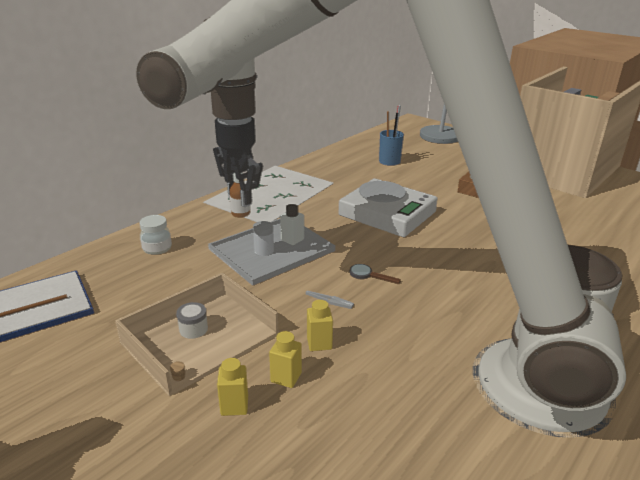

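```bash
python3 -m creep '[[[0,0,-15],[0,0,0],-1],[[0,0,-40],[0,0,0],-1],[[0,0,-65],[0,0,0],-1],[[0,0,-85],[0,0,0],-1],[[0,0,-98],[0,0,0],-1],[[0,0,-106],[0,0,0],-1],[[0,0,-109],[0,0,0],-1],[[0,0,-111],[0,0,0],-1],[[0,0,-111],[0,0,0],-1]]'
python3 s.py
python3 -m creep '[[[0,0,0],[0,0,0],0],[[0,0,0],[0,0,0],0.5],[[0,0,0],[0,0,0],0.5],[[0,0,0],[0,0,0],0.5],[[0,0,0],[0,0,0],0.5],[[0,0,20],[0,0,0],0.5],[[0,0,55],[0,0,0],0.5],[[0,0,95],[0,0,0],0.5],[[0,0,115],[0,0,0],1],[[0,0,120],[0,0,0],1],[[0,0,120],[0,0,0],1]]'
python3 s.py
```

```text
clock: 19.45
position: [629.1, 79.3, 31.5]
ee_rot: [0.036, 0.706, -0.706, -0.035]
contact_force: [-0.6, -0.1, -1.6]
gripper_width: 38.3
clk 19.45 [629.1  79.3  31.5] jawyaw 174.25 tilt 0.08 w 38.3 [ 0.38  0.59 -0.2   0.   -0.78 -0.48] [-0.6 -0.1 -1.6]
clock: 20.37
position: [629.7, 79.1, 153.4]
ee_rot: [0.037, 0.707, -0.705, -0.034]
contact_force: [0.7, 0.1, -0.6]
gripper_width: 85.7
clk 20.37 [629.7  79.1 153.4] jawyaw 174.21 tilt 0.29 w 85.7 [ 0.38  0.46 -0.08  0.   -1.03 -0.48] [ 0.7  0.1 -0.6]
```

```bash
python3 -m creep '[[[-10,20,0],[0,0,0],0.7],[[-28,55,0],[0,0,0],0.7],[[-46,90,0],[0,0,0],0.7],[[-64,125,0],[0,0,0],0.7],[[-82,160,0],[0,0,0],0.7],[[-98,188,0],[0,0,0],0.7],[[-109,208,0],[0,0,0],0.7],[[-115,220,0],[0,0,0],0.7],[[-115,220,0],[0,0,0],0.7],[[-115,220,0],[0,0,0],0.7],[[-115,220,0],[0,0,0],0.7]]'
python3 s.py;python3 -c "
from meas import *
grab('top','t8');meas('t8',{'tin':((620,25),32,58,80),'flaskcap':((607,-52),20,84,103),'bot':((629,78),20,84,103)})
grab('wrist','w8');meas('w8',{'pot':((514,299),30,44,56)})
im,d,K,T=load('t8');P=cloud(d,K,T)
m=(abs(P[...,2]-60)<6)&(np.hypot(P[...,0]-546,P[...,1]+313)<75)
n,l,s,_=cv2.connectedComponentsWithStats(m.astype(np.uint8));i=1+s[1:,4].argmax();q=P[l==i]
print('pan',cv2.minEnclosingCircle(q[:,:2].astype(np.float32)),q.mean(0),np.median(q[:,2]))
im,d,K,T=load('side0');P=cloud(d,K,T)
m=(abs(P[...,2]-60)<6)&(np.hypot(P[...,0]-546,P[...,1]+313)<75)
n,l,s,_=cv2.connectedComponentsWithStats(m.astype(np.uint8));i=1+s[1:,4].argmax();q=P[l==i]
print('pan',cv2.minEnclosingCircle(q[:,:2].astype(np.float32)),q.mean(0),np.median(q[:,2]))
"
```

```text
clock: 21.28
position: [513.7, 297.7, 150.0]
ee_rot: [-0.036, -0.706, 0.707, 0.036]
contact_force: [0.3, -0.1, -0.8]
gripper_width: 72.7
clk 21.28 [513.7 297.7 150. ] jawyaw 174.16 tilt 0.10 w 72.7 [ 0.8   0.4  -0.18 -0.   -0.99 -0.9 ] [ 0.3 -0.1 -0.8]
t8 tin n 297 circ [620.   24.9] r 22.1 mean [619.2  25.2  68. ] zmed 68.0 bbmid [619.4  25.6] rect 1.2
t8 flaskcap n 123 circ [606.8 -52.2] r 14.0 mean [606.4 -51.8  90.2] zmed 90.3 bbmid [606.9 -51.9] rect 1.0
t8 bot n 70 circ [628.6  78.2] r 10.3 mean [627.7  78.   93.1] zmed 93.3 bbmid [628.3  78.3] rect 2.6
w8 pot n 3727 circ [514.8 300.2] r 26.0 mean [514.6 298.8  50.1] zmed 50.2 bbmid [514.7 299.5] rect 80.6
pan ((545.746826171875, -312.80889892578125), 58.52703857421875) [ 545.42548172 -312.27481029   59.55566482] 59.55790915382818
pan ((542.693115234375, -310.2109069824219), 60.831153869628906) [ 540.44659572 -306.70846232   59.06938985] 59.12392115540456
```

View pics/t8.png

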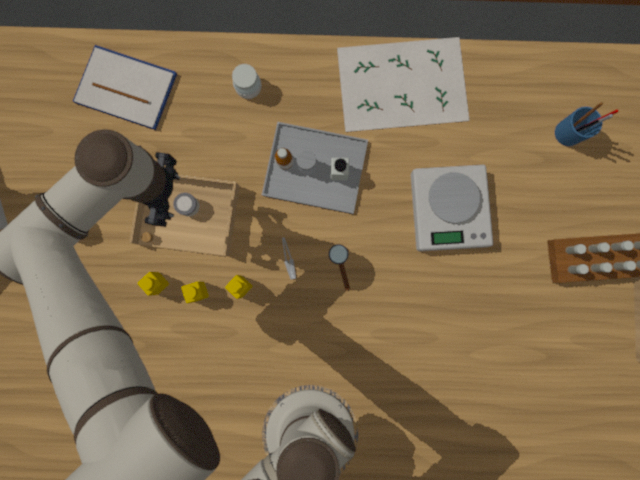

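```bash
python3 -m creep '[[[1,2,0],[0,0,0],0.7],[[1,2,-30],[0,0,0],0.7],[[1,2,-65],[0,0,0],0.7],[[1,2,-95],[0,0,0],0.7],[[1,2,-118],[0,0,0],0.7],[[1,2,-131],[0,0,0],0.7],[[1,2,-137],[0,0,0],0.7],[[1,2,-137],[0,0,0],0.7],[[1,2,-137],[0,0,0],0.7]]'
python3 s.py
python3 -m creep '[[[0,0,0],[0,0,0],-1],[[0,0,0],[0,0,0],-1],[[0,0,0],[0,0,0],-1],[[0,0,0],[0,0,0],-1],[[0,0,0],[0,0,0],-1],[[0,0,0],[0,0,0],-1],[[0,0,0],[0,0,0],-1]]'
python3 s.py
```

```text
clock: 22.13
position: [515.4, 300.8, 14.3]
ee_rot: [0.036, 0.706, -0.706, -0.036]
contact_force: [0.8, 0.1, -0.4]
gripper_width: 72.6
clk 22.13 [515.4 300.8  14.3] jawyaw 174.20 tilt 0.05 w 72.6 [ 0.8   0.57 -0.31  0.   -0.69 -0.9 ] [ 0.8  0.1 -0.4]
clock: 22.72
position: [515.7, 301.6, 15.7]
ee_rot: [0.036, 0.707, -0.705, -0.035]
contact_force: [-0.9, -0.8, 6.0]
gripper_width: 49.9
clk 22.72 [515.7 301.6  15.7] jawyaw 174.25 tilt 0.20 w 49.9 [ 0.8   0.57 -0.31  0.   -0.69 -0.9 ] [-0.9 -0.8  6. ]
```

```bash
python3 -m creep '[[[0,0,5],[0,0,0],-1],[[0,0,20],[0,0,0],-1],[[0,0,45],[0,0,0],-1],[[0,0,75],[0,0,0],-1],[[0,0,105],[0,0,0],-1],[[0,0,130],[0,0,0],-1],[[0,-5,145],[0,0,0],-1],[[1,-20,150],[0,0,0],-1],[[3,-50,150],[0,0,0],-1],[[4,-85,150],[0,0,0],-1],[[6,-120,150],[0,0,0],-1],[[8,-155,150],[0,0,0],-1]]'
python3 s.py
python3 -m creep '[[[2,-35,0],[0,0,0],-1],[[4,-70,0],[0,0,0],-1],[[5,-105,0],[0,0,0],-1],[[7,-140,0],[0,0,0],-1],[[9,-175,0],[0,0,0],-1],[[11,-210,0],[0,0,0],-1],[[12,-245,0],[0,0,0],-1],[[14,-280,0],[0,0,0],-1],[[16,-315,0],[0,0,0],-1],[[18,-350,0],[0,0,0],-1],[[19,-380,0],[0,0,0],-1],[[21,-410,0],[0,0,0],-1]]'
python3 -m creep '[[[1,-25,0],[0,0,0],-1],[[2,-40,0],[0,0,0],-1],[[2,-47,0],[0,0,0],-1],[[2,-47,0],[0,0,0],-1],[[2,-47,0],[0,0,0],-1],[[2,-47,0],[0,0,0],-1]]'
python3 s.py
python3 -c "
from h import *
grab('side','s9');grab('wrist','w9')"
```

```text
clock: 23.72
position: [521.1, 143.2, 162.6]
ee_rot: [-0.035, -0.706, 0.707, 0.037]
contact_force: [1.1, -0.5, -0.0]
gripper_width: 50.1
clk 23.72 [521.1 143.2 162.6] jawyaw 174.22 tilt 0.17 w 50.1 [ 0.57  0.31 -0.3  -0.   -0.97 -0.67] [ 1.1 -0.5 -0. ]
clock: 24.72
position: [541.5, -266.2, 162.3]
ee_rot: [0.035, 0.707, -0.706, -0.037]
contact_force: [0.8, 0.6, 0.0]
gripper_width: 50.5
clock: 25.22
position: [545.5, -310.0, 163.7]
ee_rot: [0.035, 0.706, -0.706, -0.035]
contact_force: [-0.3, 0.0, -0.1]
gripper_width: 50.3
clk 25.22 [ 545.5 -310.   163.7] jawyaw 174.28 tilt 0.04 w 50.3 [-0.26  0.44 -0.08 -0.   -1.05  0.16] [-0.3  0.  -0.1]
```

View pics/s9.png

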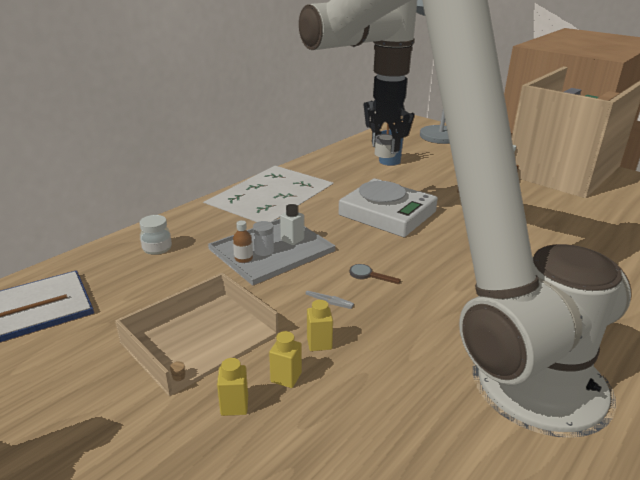

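View pics/w9.png

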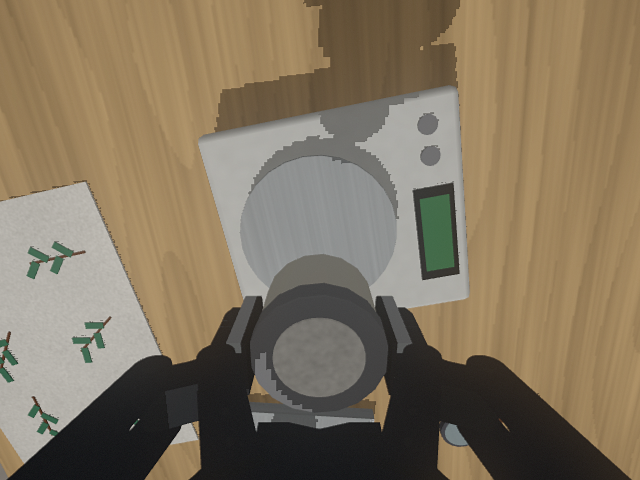

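```bash
python3 s.py; python3 -c "
from meas import *
meas('w9',{'pot':((545,-311),32,188,215)})
im,d,K,T=load('w9');P=cloud(d,K,T)
m=(abs(P[...,2]-60)<5)&(np.hypot(P[...,0]-546,P[...,1]+313)<63)
q=P[m][:,:2]; # fit circle to edge arc
c=cv2.convexHull(q.astype(np.float32))[:,0]
sel=c[c[:,1]<-320]
A=np.c_[2*sel,np.ones(len(sel))];x=np.linalg.lstsq(A,(sel**2).sum(1),rcond=None)[0];print('pan fit',x[:2],np.sqrt(x[2]+x[0]**2+x[1]**2),len(sel))
"
```

```text
clk 25.32 [ 545.8 -309.9  164. ] jawyaw 174.31 tilt 0.01 w 50.3 [-0.26  0.44 -0.08 -0.   -1.05  0.16] [-0.1 -0.4 -0.8]
w9 pot n 16484 circ [ 544.6 -315.3] r 30.8 mean [ 544.6 -314.8  198.5] zmed 198.4 bbmid [ 544.  -311.9] rect 6.4
pan fit [ 545.37306147 -312.66682526] 57.53744145918354 40
```

```bash
python3 -m creep '[[[1,-1,-15],[0,0,0],-1],[[1,-1,-40],[0,0,0],-1],[[1,-1,-62],[0,0,0],-1],[[1,-1,-78],[0,0,0],-1],[[1,-1,-88],[0,0,0],-1],[[1,-1,-93],[0,0,0],-1],[[1,-1,-95],[0,0,0],-1],[[1,-1,-96],[0,0,0],-1],[[1,-1,-97],[0,0,0],-1],[[1,-1,-97],[0,0,0],-1]]'
python3 s.py
python3 -m creep '[[[0,0,0],[0,0,0],0.2],[[0,0,0],[0,0,0],0.4],[[0,0,0],[0,0,0],0.7],[[0,0,0],[0,0,0],0.7],[[0,0,0],[0,0,0],0.7],[[0,0,10],[0,0,0],0.7],[[0,0,35],[0,0,0],0.7],[[0,0,70],[0,0,0],0.7],[[0,0,95],[0,0,0],0.7],[[0,0,100],[0,0,0],0.7],[[0,0,100],[0,0,0],0.7],[[0,0,100],[0,0,0],0.7]]'
python3 -c "
from meas import *
grab('wrist','w10');meas('w10',{'pot':((545,-311),32,97,110)})
im,d,K,T=load('w10');P=cloud(d,K,T)
m=(abs(P[...,2]-60)<5)&(np.hypot(P[...,0]-546,P[...,1]+313)<63)
q=P[m][:,:2]
c=cv2.convexHull(q.astype(np.float32))[:,0]
sel=c
A=np.c_[2*sel,np.ones(len(sel))];x=np.linalg.lstsq(A,(sel**2).sum(1),rcond=None)[0];print('pan fit',x[:2],np.sqrt(x[2]+x[0]**2+x[1]**2),len(sel))
"; python3 s.py
```

```text
clock: 26.15
position: [547.3, -312.4, 67.8]
ee_rot: [-0.036, -0.706, 0.706, 0.035]
contact_force: [-0.9, -0.6, -0.9]
gripper_width: 50.4
clk 26.15 [ 547.3 -312.4   67.8] jawyaw 174.22 tilt 0.11 w 50.4 [-0.26  0.54 -0.18  0.   -0.85  0.16] [-0.9 -0.6 -0.9]
clock: 27.15
position: [546.3, -312.0, 166.9]
ee_rot: [0.036, 0.706, -0.706, -0.036]
contact_force: [-0.7, -0.1, -0.5]
gripper_width: 72.4
w10 pot n 4896 circ [ 546.5 -313.3] r 26.1 mean [ 546.1 -314.9  102.2] zmed 102.3 bbmid [ 546.3 -314.1] rect 51.0
pan fit [ 545.40246347 -312.47806012] 57.70203678809864 74
clk 27.20 [ 545.8 -311.8  165.8] jawyaw 174.19 tilt 0.12 w 73.0 [-0.26  0.44 -0.07 -0.   -1.06  0.16] [-1.1 -1.  -0.5]
```

View pics/w10.png

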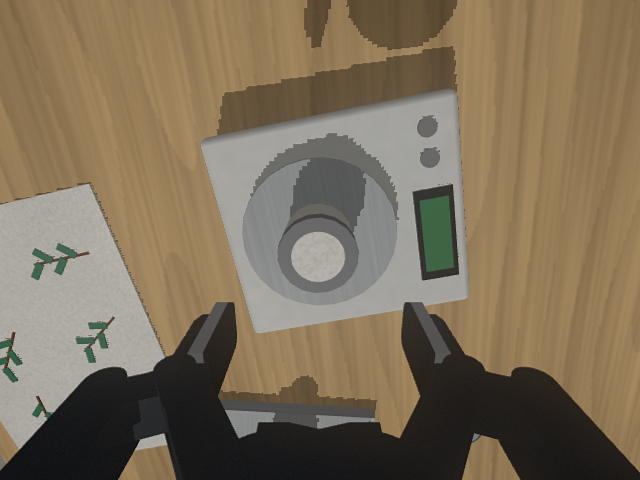

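```bash
python3 -m creep '[[[3,15,0],[0,0,0],0.5],[[10,45,0],[0,0,0],0.5],[[18,80,0],[0,0,0],0.5],[[25,115,0],[0,0,0],0.5],[[33,155,0],[0,0,0],0.5],[[42,195,0],[0,0,0],0.5],[[50,235,0],[0,0,0],0.5],[[59,275,0],[0,0,0],0.5],[[67,315,0],[0,0,0],0.5],[[75,350,0],[0,0,0],0.5],[[80,375,0],[0,0,0],0.5],[[83,390,0],[0,0,0],0.5]]'
python3 -m creep '[[[0,0,0],[0,0,0],0.5],[[0,0,0],[0,0,0],0.5],[[0,0,0],[0,0,0],0.5]]'
python3 s.py;python3 -c "
from meas import *
grab('wrist','w11');meas('w11',{'bot':((628.5,78),20,84,103),'tin':((620,25),32,58,80),'flask':((607,-52),20,84,103)})
grab('top','t11');meas('t11',{'pot':((545,-311),32,97,110)})"
```

```text
clock: 28.2
position: [629.1, 80.5, 164.6]
ee_rot: [-0.034, -0.706, 0.707, 0.036]
contact_force: [-0.1, 0.4, -0.7]
gripper_width: 64.3
clock: 28.45
position: [629.0, 76.6, 165.9]
ee_rot: [-0.035, -0.706, 0.706, 0.037]
contact_force: [0.7, -1.0, 0.4]
gripper_width: 63.7
clk 28.45 [629.   76.6 165.9] jawyaw 174.15 tilt 0.13 w 63.7 [ 0.38  0.45 -0.06 -0.   -1.06 -0.48] [ 0.7 -1.   0.4]
w11 bot n 779 circ [628.3  78. ] r 10.1 mean [628.4  76.6  93.7] zmed 94.5 bbmid [628.5  77.7] rect 27.2
w11 tin n 3293 circ [620.2  25.3] r 21.8 mean [620.1  24.7  68.8] zmed 68.9 bbmid [620.1  25. ] rect 86.0
w11 flask n 2331 circ [606.7 -51.7] r 14.1 mean [606.8 -51.4  90.8] zmed 90.9 bbmid [606.8 -51.3] rect 82.2
t11 pot n 436 circ [ 546.6 -313.9] r 26.4 mean [ 546.4 -313.   102. ] zmed 101.9 bbmid [ 546.5 -313.4] rect 89.8
```

View pics/w11.png

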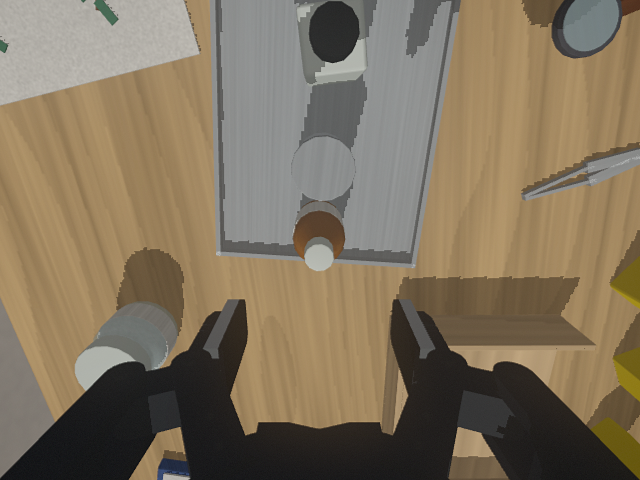

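Pot stands on the pan at height 102, and all three vessels stand on the tray with the bottle's cap at (318,254). Descending on the bottle.

```bash
python3 -m creep '[[[-0.5,1.5,0],[0,0,0],0.5],[[-0.5,1.5,-30],[0,0,0],0.5],[[-0.5,1.5,-65],[0,0,0],0.5],[[-0.5,1.5,-95],[0,0,0],0.5],[[-0.5,1.5,-118],[0,0,0],0.5],[[-0.5,1.5,-131],[0,0,0],0.5],[[-0.5,1.5,-137],[0,0,0],0.5],[[-0.5,1.5,-137],[0,0,0],0.5],[[-0.5,1.5,-137],[0,0,0],0.5]]'
python3 s.py
python3 -m creep '[[[0,0,0],[0,0,0],-1],[[0,0,0],[0,0,0],-1],[[0,0,0],[0,0,0],-1],[[0,0,0],[0,0,0],-1],[[0,0,0],[0,0,0],-1],[[0,0,0],[0,0,0],-1],[[0,0,0],[0,0,0],-1]]'
python3 s.py
```

```text
clock: 29.3
position: [629.7, 79.0, 30.6]
ee_rot: [0.036, 0.706, -0.706, -0.035]
contact_force: [0.5, 0.3, -0.2]
gripper_width: 63.8
clk 29.30 [629.7  79.   30.6] jawyaw 174.20 tilt 0.07 w 63.8 [ 0.38  0.6  -0.19  0.   -0.78 -0.48] [ 0.5  0.3 -0.2]
clock: 29.88
position: [630.3, 79.6, 31.8]
ee_rot: [0.037, 0.706, -0.706, -0.034]
contact_force: [-1.4, -0.5, 5.8]
gripper_width: 38.2
clk 29.88 [630.3  79.6  31.8] jawyaw 174.25 tilt 0.19 w 38.2 [ 0.38  0.59 -0.19  0.   -0.78 -0.48] [-1.4 -0.5  5.8]
```

```bash
python3 -m creep '[[[0,0,5],[0,0,0],-1],[[0,0,20],[0,0,0],-1],[[0,0,45],[0,0,0],-1],[[0,0,75],[0,0,0],-1],[[0,0,98],[0,0,0],-1],[[0,0,108],[0,0,0],-1],[[-5,7,110],[0,0,0],-1],[[-15,20,110],[0,0,0],-1],[[-30,41,110],[0,0,0],-1],[[-48,65,110],[0,0,0],-1],[[-66,90,110],[0,0,0],-1],[[-84,115,110],[0,0,0],-1]]'
python3 -m creep '[[[-16,22,0],[0,0,0],-1],[[-28,38,0],[0,0,0],-1],[[-34,46,0],[0,0,0],-1],[[-36,49,0],[0,0,0],-1],[[-36,49,0],[0,0,0],-1],[[-36,49,0],[0,0,0],-1],[[-36,49,0],[0,0,0],-1]]'
python3 s.py;python3 -c "
from meas import *
grab('side','s12');meas('s12',{'bot':((508,242),25,180,230)})
grab('wrist','w12');meas('w12',{'bot':((508,242),16,185,230)})"
```

```text
clock: 30.88
position: [542.5, 194.7, 137.5]
ee_rot: [-0.035, -0.706, 0.707, 0.038]
contact_force: [-0.3, 0.4, -1.9]
gripper_width: 38.2
clock: 31.47
position: [509.4, 242.4, 139.4]
ee_rot: [-0.036, -0.706, 0.706, 0.036]
contact_force: [-0.4, 0.1, -1.5]
gripper_width: 38.1
clk 31.47 [509.4 242.4 139.4] jawyaw 174.13 tilt 0.05 w 38.1 [ 0.73  0.37 -0.27 -0.   -0.93 -0.83] [-0.4  0.1 -1.5]
s12 bot n 236 circ [510.3 248.8] r 23.8 mean [516.6 252.2 203.3] zmed 202.7 bbmid [509.9 251. ] rect 75.6
w12 bot n 9111 circ [507.3 234.7] r 13.0 mean [507.8 232.9 211.7] zmed 215.1 bbmid [507.2 235.9] rect 87.7
```

View pics/s12.png

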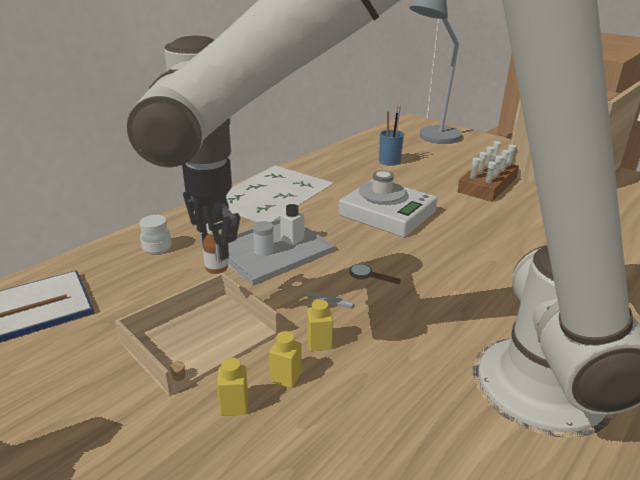

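View pics/w12.png

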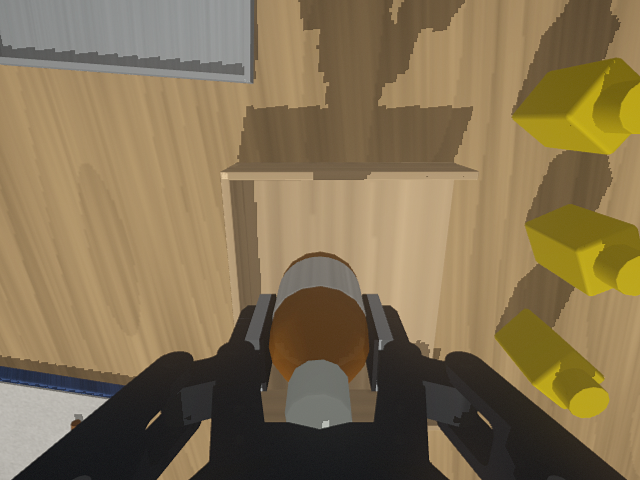

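```bash
python3 -m creep '[[[0.5,0.5,-15],[0,0,0],-1],[[0.5,0.5,-40],[0,0,0],-1],[[0.5,0.5,-62],[0,0,0],-1],[[0.5,0.5,-80],[0,0,0],-1],[[0.5,0.5,-92],[0,0,0],-1],[[0.5,0.5,-99],[0,0,0],-1],[[0.5,0.5,-103],[0,0,0],-1],[[0.5,0.5,-105],[0,0,0],-1],[[0.5,0.5,-106],[0,0,0],-1],[[0.5,0.5,-106],[0,0,0],-1]]'
python3 s.py
python3 -m creep '[[[0,0,0],[0,0,0],0],[[0,0,0],[0,0,0],0.5],[[0,0,0],[0,0,0],0.5],[[0,0,0],[0,0,0],0.5],[[0,0,0],[0,0,0],0.5],[[0,0,20],[0,0,0],0.5],[[0,0,55],[0,0,0],0.5],[[0,0,95],[0,0,0],0.5],[[0,0,120],[0,0,0],0.5],[[0,0,130],[0,0,0],0.5],[[0,0,130],[0,0,0],0.5],[[0,0,130],[0,0,0],0.5]]'
python3 s.py;python3 -c "
from meas import *
grab('wrist','w13');meas('w13',{'bot':((508,242),20,88,105)})"
```

```text
clock: 32.4
position: [510.2, 244.0, 34.8]
ee_rot: [0.036, 0.707, -0.706, -0.035]
contact_force: [-0.1, 0.7, -1.7]
gripper_width: 38.6
clk 32.40 [510.2 244.   34.8] jawyaw 174.21 tilt 0.11 w 38.6 [ 0.73  0.5  -0.37  0.   -0.69 -0.83] [-0.1  0.7 -1.7]
clock: 33.4
position: [509.1, 243.6, 163.3]
ee_rot: [0.036, 0.706, -0.706, -0.036]
contact_force: [-0.4, -0.1, -0.3]
gripper_width: 64.0
clk 33.40 [509.1 243.6 163.3] jawyaw 174.19 tilt 0.05 w 64.0 [ 0.73  0.34 -0.24 -0.   -0.99 -0.83] [-0.4 -0.1 -0.3]
w13 bot n 811 circ [509.4 242.7] r 10.1 mean [509.3 241.3  96.9] zmed 97.6 bbmid [509.4 242.3] rect 60.8
```

```bash
python3 -m creep '[[[10,-20,0],[0,0,0],0.5],[[28,-55,0],[0,0,0],0.5],[[46,-90,0],[0,0,0],0.5],[[64,-125,0],[0,0,0],0.5],[[82,-160,0],[0,0,0],0.5],[[97,-190,0],[0,0,0],0.5],[[107,-209,0],[0,0,0],0.5],[[111,-218,0],[0,0,0],0.5],[[111,-218,0],[0,0,0],0.5],[[111,-218,0],[0,0,0],0.5],[[111,-218,0],[0,0,0],0.5]]'
python3 s.py;python3 -c "
from meas import *
grab('wrist','w14');meas('w14',{'tin':((620,25),32,58,80),'flask':((607,-52),20,84,103)})"
```

```text
clock: 34.37
position: [619.8, 26.8, 162.8]
ee_rot: [-0.035, -0.706, 0.706, 0.036]
contact_force: [0.4, -0.3, 0.7]
gripper_width: 64.0
clk 34.37 [619.8  26.8 162.8] jawyaw 174.28 tilt 0.11 w 64.0 [ 0.3   0.43 -0.1  -0.   -1.04 -0.4 ] [ 0.4 -0.3  0.7]
w14 tin n 2922 circ [620.2  25.4] r 22.1 mean [620.   23.6  68.5] zmed 68.8 bbmid [620.   24.5] rect 43.8
w14 flask n 1823 circ [606.8 -51.8] r 13.9 mean [606.8 -52.   90.8] zmed 90.8 bbmid [606.7 -51.8] rect 84.4
```

```bash
python3 -m creep '[[[0.5,-1,0],[0,0,0],0.5],[[0.5,-1,-30],[0,0,0],0.5],[[0.5,-1,-65],[0,0,0],0.5],[[0.5,-1,-95],[0,0,0],0.5],[[0.5,-1,-118],[0,0,0],0.5],[[0.5,-1,-130],[0,0,0],0.5],[[0.5,-1,-134],[0,0,0],0.5],[[0.5,-1,-134],[0,0,0],0.5],[[0.5,-1,-134],[0,0,0],0.5]]'
python3 s.py
python3 -m creep '[[[0,0,0],[0,0,0],-1],[[0,0,0],[0,0,0],-1],[[0,0,0],[0,0,0],-1],[[0,0,0],[0,0,0],-1],[[0,0,0],[0,0,0],-1],[[0,0,0],[0,0,0],-1],[[0,0,0],[0,0,0],-1]]'
python3 s.py
```

```text
clock: 35.17
position: [622.3, 25.4, 31.3]
ee_rot: [0.036, 0.706, -0.706, -0.034]
contact_force: [-0.1, 0.0, 0.5]
gripper_width: 63.7
clk 35.17 [622.3  25.4  31.3] jawyaw 174.27 tilt 0.15 w 63.7 [ 0.3   0.58 -0.23  0.   -0.76 -0.4 ] [-0.1  0.   0.5]
clock: 35.75
position: [622.5, 25.1, 32.0]
ee_rot: [0.037, 0.707, -0.706, -0.034]
contact_force: [-1.0, 1.0, 5.9]
gripper_width: 42.7
clk 35.75 [622.5  25.1  32. ] jawyaw 174.25 tilt 0.22 w 42.7 [ 0.3   0.58 -0.23  0.   -0.76 -0.4 ] [-1.   1.   5.9]
```

```bash
python3 -m creep '[[[0,0,5],[0,0,0],-1],[[0,0,20],[0,0,0],-1],[[0,0,45],[0,0,0],-1],[[0,0,75],[0,0,0],-1],[[0,0,105],[0,0,0],-1],[[0,0,125],[0,0,0],-1],[[-3,10,130],[0,0,0],-1],[[-9,30,130],[0,0,0],-1],[[-18,60,130],[0,0,0],-1],[[-28,95,130],[0,0,0],-1],[[-39,130,130],[0,0,0],-1],[[-50,165,130],[0,0,0],-1]]'
python3 -m creep '[[[-10,35,0],[0,0,0],-1],[[-20,70,0],[0,0,0],-1],[[-30,102,0],[0,0,0],-1],[[-38,130,0],[0,0,0],-1],[[-45,150,0],[0,0,0],-1],[[-49,162,0],[0,0,0],-1],[[-50,167,0],[0,0,0],-1],[[-50,167,0],[0,0,0],-1],[[-50,167,0],[0,0,0],-1],[[-50,167,0],[0,0,0],-1],[[-50,167,0],[0,0,0],-1]]'
python3 s.py;python3 -c "
from meas import *
grab('side','s15')"
```

```text
clock: 36.75
position: [569.4, 191.0, 158.6]
ee_rot: [-0.035, -0.706, 0.706, 0.037]
contact_force: [0.1, 0.3, -0.8]
gripper_width: 42.6
clock: 37.67
position: [521.6, 355.5, 159.8]
ee_rot: [-0.036, -0.706, 0.706, 0.036]
contact_force: [0.1, 0.3, -0.5]
gripper_width: 42.5
clk 37.67 [521.6 355.5 159.8] jawyaw 174.11 tilt 0.02 w 42.5 [ 0.85  0.45 -0.08 -0.   -1.05 -0.96] [ 0.1  0.3 -0.5]
```

View pics/s15.png

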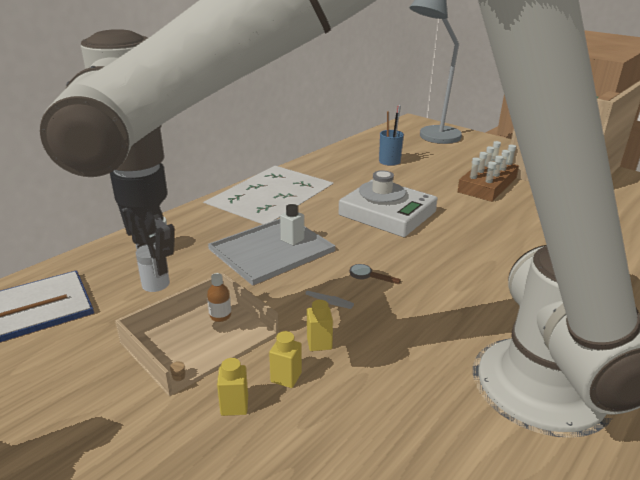

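```bash
python3 -m creep '[[[0,1.5,-15],[0,0,0],-1],[[0,1.5,-40],[0,0,0],-1],[[0,1.5,-70],[0,0,0],-1],[[0,1.5,-95],[0,0,0],-1],[[0,1.5,-110],[0,0,0],-1],[[0,1.5,-119],[0,0,0],-1],[[0,1.5,-123],[0,0,0],-1],[[0,1.5,-125],[0,0,0],-1],[[0,1.5,-126],[0,0,0],-1],[[0,1.5,-126],[0,0,0],-1]]'
python3 s.py
python3 -m creep '[[[0,0,0],[0,0,0],0],[[0,0,0],[0,0,0],0.5],[[0,0,0],[0,0,0],0.5],[[0,0,0],[0,0,0],0.5],[[0,0,0],[0,0,0],0.5],[[0,0,20],[0,0,0],0.5],[[0,0,55],[0,0,0],0.5],[[0,0,95],[0,0,0],0.5],[[0,0,120],[0,0,0],0.5],[[0,0,130],[0,0,0],0.5],[[0,0,130],[0,0,0],0.5],[[0,0,130],[0,0,0],0.5]]'
python3 s.py;python3 -c "
from meas import *
grab('wrist','w16');meas('w16',{'bot':((508,242),20,88,105),'tin':((520,357),32,62,80)})"
```

```text
clock: 38.55
position: [521.9, 358.8, 35.1]
ee_rot: [0.036, 0.707, -0.705, -0.035]
contact_force: [-0.2, -0.1, -0.6]
gripper_width: 42.8
clk 38.55 [521.9 358.8  35.1] jawyaw 174.21 tilt 0.15 w 42.8 [ 0.86  0.59 -0.2   0.   -0.78 -0.96] [-0.2 -0.1 -0.6]
clock: 39.55
position: [520.6, 358.1, 163.3]
ee_rot: [0.035, 0.706, -0.706, -0.036]
contact_force: [-0.1, 0.5, -0.6]
gripper_width: 64.0
clk 39.55 [520.6 358.1 163.3] jawyaw 174.19 tilt 0.05 w 64.0 [ 0.86  0.45 -0.07 -0.   -1.05 -0.96] [-0.1  0.5 -0.6]
w16 bot n 1224 circ [509.3 243.1] r 10.0 mean [509.3 243.5  97.6] zmed 97.8 bbmid [509.3 243.4] rect 0.5
w16 tin n 2937 circ [521.  358.9] r 22.1 mean [520.9 357.3  71.5] zmed 71.7 bbmid [521.  358.2] rect 19.6
```

```bash
python3 -m creep '[[[2,-12,0],[0,0,-0.12],0.6],[[8,-40,0],[0,0,-0.24],0.6],[[16,-75,0],[0,0,-0.36],0.6],[[24,-115,0],[0,0,-0.48],0.6],[[33,-155,0],[0,0,-0.6],0.6],[[41,-195,0],[0,0,-0.72],0.6],[[50,-235,0],[0,0,-0.84],0.6],[[58,-275,0],[0,0,-0.96],0.6],[[67,-315,0],[0,0,-1.08],0.6],[[75,-355,0],[0,0,-1.2],0.6],[[81,-385,0],[0,0,-1.32],0.6],[[86,-405,0],[0,0,-1.44],0.6]]'
python3 -m creep '[[[0,-5,0],[0,0,-0.016],0.6],[[0,-5,0],[0,0,-0.016],0.6],[[0,-5,0],[0,0,-0.016],0.6],[[0,-5,0],[0,0,-0.016],0.6],[[0,-5,0],[0,0,-0.016],0.6]]'
python3 s.py;python3 -c "
from meas import *
grab('wrist','w17');meas('w17',{'flask':((607,-52),20,84,103),'flasksh':((607,-52),30,63,75)})"
```

```text
clock: 40.6
position: [605.8, -50.0, 160.9]
ee_rot: [-0.494, -0.504, 0.507, 0.496]
contact_force: [0.5, 0.9, 0.7]
gripper_width: 68.3
clock: 41.02
position: [606.9, -50.4, 163.5]
ee_rot: [-0.496, -0.504, 0.504, 0.496]
contact_force: [1.0, -0.7, -0.7]
gripper_width: 68.0
clk 41.02 [606.9 -50.4 163.5] jawyaw 90.94 tilt 0.04 w 68.0 [ 0.18  0.41 -0.13 -0.   -1.03 -1.74] [ 1.  -0.7 -0.7]
w17 flask n 1394 circ [606.2 -52. ] r 14.0 mean [605.2 -51.9  90.6] zmed 90.8 bbmid [606. -52.] rect 0.3
w17 flasksh n 1571 circ [605.9 -51.9] r 26.5 mean [599.1 -52.   70.3] zmed 70.6 bbmid [605.6 -51.9] rect 0.7
```

View pics/w17.png

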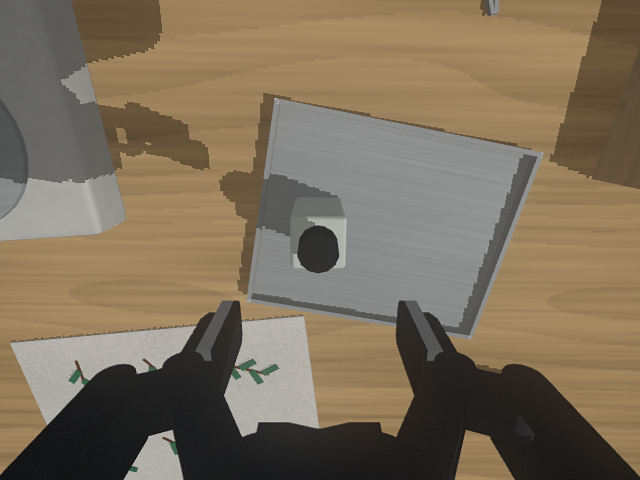

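```bash
python3 -m creep '[[[-0.5,-1,0],[0,0,0],0.6],[[-0.5,-1,-30],[0,0,0],0.6],[[-0.5,-1,-65],[0,0,0],0.6],[[-0.5,-1,-95],[0,0,0],0.6],[[-0.5,-1,-118],[0,0,0],0.6],[[-0.5,-1,-130],[0,0,0],0.6],[[-0.5,-1,-133],[0,0,0],0.6],[[-0.5,-1,-133],[0,0,0],0.6],[[-0.5,-1,-133],[0,0,0],0.6]]'
python3 s.py
python3 -m creep '[[[0,0,0],[0,0,0],-1],[[0,0,0],[0,0,0],-1],[[0,0,0],[0,0,0],-1],[[0,0,0],[0,0,0],-1],[[0,0,0],[0,0,0],-1],[[0,0,0],[0,0,0],-1],[[0,0,0],[0,0,0],-1]]'
python3 s.py
```

```text
clock: 41.82
position: [607.5, -52.4, 31.8]
ee_rot: [0.497, 0.504, -0.503, -0.496]
contact_force: [-0.7, -0.1, 0.3]
gripper_width: 68.1
clk 41.82 [607.5 -52.4  31.8] jawyaw 90.85 tilt 0.10 w 68.1 [ 0.18  0.56 -0.26  0.   -0.75 -1.74] [-0.7 -0.1  0.3]
clock: 42.4
position: [607.7, -52.5, 32.4]
ee_rot: [0.497, 0.504, -0.503, -0.496]
contact_force: [-0.3, 0.0, 6.3]
gripper_width: 39.2
clk 42.40 [607.7 -52.5  32.4] jawyaw 90.82 tilt 0.17 w 39.2 [ 0.18  0.56 -0.26  0.   -0.75 -1.74] [-0.3  0.   6.3]
```

```bash
python3 -m creep '[[[0,0,5],[0,0,0],-1],[[0,0,20],[0,0,0],-1],[[0,0,45],[0,0,0],-1],[[0,0,75],[0,0,0],-1],[[0,0,105],[0,0,0],-1],[[0,0,128],[0,0,0],-1],[[-4,10,135],[0,0,0],-1],[[-12,30,135],[0,0,0],-1],[[-25,60,135],[0,0,0],-1],[[-40,95,135],[0,0,0],-1],[[-54,130,135],[0,0,0],-1],[[-69,165,135],[0,0,0],-1]]'
python3 -m creep '[[[-15,35,0],[0,0,0],-1],[[-29,70,0],[0,0,0],-1],[[-44,105,0],[0,0,0],-1],[[-58,140,0],[0,0,0],-1],[[-69,165,0],[0,0,0],-1],[[-77,183,0],[0,0,0],-1],[[-80,193,0],[0,0,0],-1],[[-80,193,0],[0,0,0],-1],[[-80,193,0],[0,0,0],-1],[[-80,193,0],[0,0,0],-1],[[-80,193,0],[0,0,0],-1]]'
python3 s.py;python3 -c "
from meas import *
grab('side','s18');grab('top','t18')"
```

```text
clock: 43.4
position: [535.5, 113.5, 164.5]
ee_rot: [-0.496, -0.502, 0.504, 0.497]
contact_force: [0.9, 0.3, -1.4]
gripper_width: 39.6
clock: 44.32
position: [457.8, 304.1, 165.5]
ee_rot: [-0.497, -0.503, 0.503, 0.497]
contact_force: [0.0, -0.5, -1.1]
gripper_width: 39.3
clk 44.32 [457.8 304.1 165.5] jawyaw 90.70 tilt 0.05 w 39.3 [ 0.88  0.32 -0.27 -0.   -0.98 -2.44] [ 0.  -0.5 -1.1]
```

View pics/s18.png

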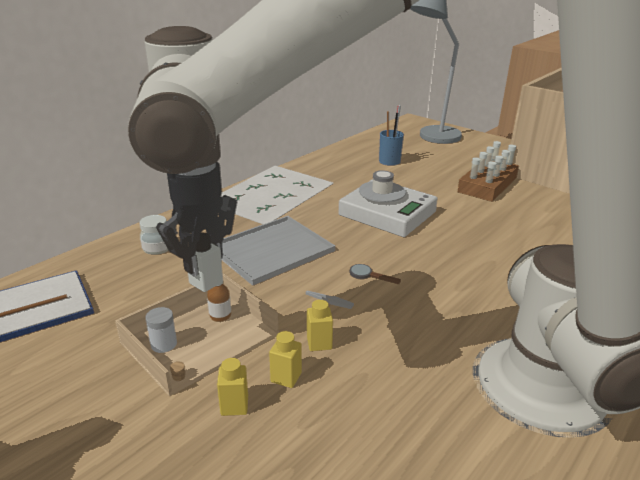

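```bash
python3 -m creep '[[[-0.5,1,-15],[0,0,0],-1],[[-0.5,1,-40],[0,0,0],-1],[[-0.5,1,-70],[0,0,0],-1],[[-0.5,1,-97],[0,0,0],-1],[[-0.5,1,-114],[0,0,0],-1],[[-0.5,1,-124],[0,0,0],-1],[[-0.5,1,-128],[0,0,0],-1],[[-0.5,1,-130],[0,0,0],-1],[[-0.5,1,-131],[0,0,0],-1],[[-0.5,1,-131],[0,0,0],-1]]'
python3 s.py
python3 -m creep '[[[0,0,0],[0,0,0],0],[[0,0,0],[0,0,0],0.5],[[0,0,0],[0,0,0],0.5],[[0,0,0],[0,0,0],0.5],[[0,0,0],[0,0,0],0.5],[[0,0,20],[0,0,0],0.5],[[0,0,55],[0,0,0],0.5],[[0,0,95],[0,0,0],0.5],[[0,0,130],[0,0,0],0.5],[[0,0,165],[0,0,0],0.5],[[0,0,190],[0,0,0],0.5],[[0,0,200],[0,0,0],0.5]]'
python3 -m creep '[[[-10,-20,0],[0,0,0],0.5],[[-20,-50,0],[0,0,0],0.5],[[-20,-85,0],[0,0,0],0.5],[[-20,-120,0],[0,0,0],0.5],[[-20,-160,0],[0,0,0],0.5],[[-20,-190,0],[0,0,0],0.5],[[-20,-200,0],[0,0,0],0.5],[[-20,-200,0],[0,0,0],0.5],[[-20,-200,0],[0,0,0],0.5],[[-20,-200,0],[0,0,0],0.5]]'
python3 s.py;python3 -c "
from meas import *
B={'tin':((520,357),32,62,80),'pot':((545,-311),32,97,110),'bot':((508,242),20,88,105),'flaskcap':((457,305),20,87,103),'flasksh':((457,305),30,66,80),'cork':((437,388),18,25,40)}
grab('top','t19');meas('t19',B);grab('side','s19');meas('s19',B)"
```

```text
clock: 45.25
position: [457.8, 306.8, 35.9]
ee_rot: [0.497, 0.504, -0.503, -0.497]
contact_force: [0.1, -0.4, 0.1]
gripper_width: 39.8
clk 45.25 [457.8 306.8  35.9] jawyaw 90.79 tilt 0.13 w 39.8 [ 0.88  0.48 -0.41  0.   -0.68 -2.44] [ 0.1 -0.4  0.1]
clock: 46.25
position: [458.6, 307.5, 239.8]
ee_rot: [0.497, 0.507, -0.501, -0.496]
contact_force: [0.2, 0.3, 0.4]
gripper_width: 64.0
clock: 47.08
position: [437.3, 107.0, 234.6]
ee_rot: [-0.496, -0.503, 0.504, 0.496]
contact_force: [-0.8, -0.2, -0.2]
gripper_width: 64.0
clk 47.08 [437.3 107.  234.6] jawyaw 90.82 tilt 0.01 w 64.0 [ 0.6   0.08 -0.39 -0.   -1.1  -2.16] [-0.8 -0.2 -0.2]
t19 tin n 310 circ [520.9 357.8] r 22.0 mean [520.2 357.   71. ] zmed 71.1 bbmid [520.4 357.7] rect 3.1
t19 pot n 433 circ [ 546.5 -313.3] r 26.5 mean [ 546.3 -313.2  101.8] zmed 101.8 bbmid [ 546.4 -313.4] rect 27.9
t19 bot none
t19 flaskcap none
t19 flasksh none
t19 cork none
s19 tin n 447 circ [519.1 360. ] r 24.0 mean [515.5 362.4  70.1] zmed 70.9 bbmid [518.1 361.2] rect 81.6
s19 pot n 171 circ [ 544.4 -309.9] r 27.8 mean [ 541.5 -308.   101.2] zmed 101.4 bbmid [ 542.8 -309. ] rect 50.2
s19 bot n 97 circ [505.7 244.1] r 11.1 mean [505.2 246.1  95.3] zmed 96.3 bbmid [506.2 245.1] rect 85.2
s19 flaskcap n 187 circ [455.3 308. ] r 14.8 mean [453.5 309.   92.2] zmed 92.7 bbmid [454.7 307.7] rect 34.4
s19 flasksh n 318 circ [454.6 307.8] r 25.9 mean [446.9 313.5  72.4] zmed 72.5 bbmid [454.2 308.4] rect 88.5
s19 cork n 153 circ [435.5 390.6] r 12.7 mean [433.8 391.9  30.2] zmed 30.6 bbmid [435.3 390.7] rect 22.4
```

View pics/s19.png

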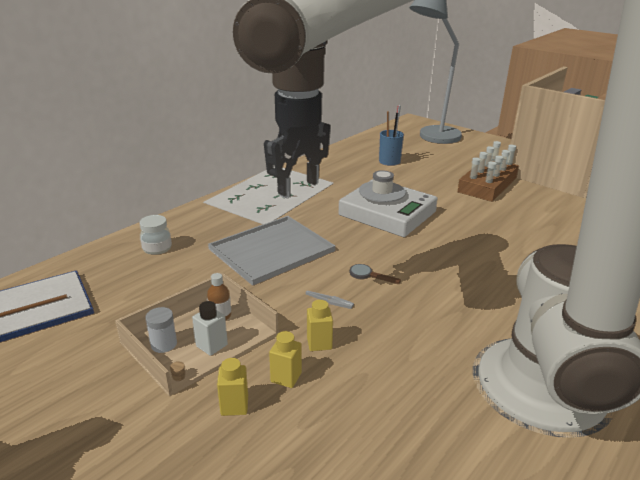

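View pics/t19.png

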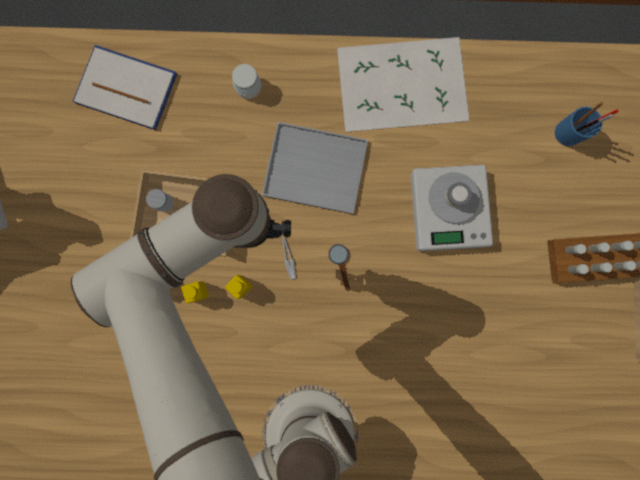

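Compared with the start, all three vessels are back within about 1–2 mm, the pot is on the pan, and the cork, lens and forceps show no movement. Handing in.

```bash
python3 -c "
from bench import arm
print(arm.job_done())"; python3 s.py
```

```text
the job is handed in; nothing more can be done
None
the job is handed in; nothing more can be done
```

The job is done and handed in at about 47 s of the 144 s. I moved the flask, tin and bottle to the tray, put the pot on the balance pan, then returned the bottle, tin and flask to their spots in the rack. The hand-in gave no verdict.

**Last checks**
- **Pot:** its centre is about 1.3 mm from the pan's centre, and its lid top is at 102 mm, as it should be when standing on the pan.
- **Bottle, tin and flask:** each is within about 1–2 mm of where it started. All stand upright in the last side picture.
- **Cork, hand lens and forceps:** the cork's measured position is within about 1 mm of its start. The lens and forceps look unmoved in the pictures, but I did not measure them.

**What disagreed or was not covered**
- In the last top picture the arm hid the bottle, flask and cork. Their final positions come from the side camera against its own first picture; the bottle was also measured from the wrist camera after placing.
- The side camera reads positions 2–6 mm away from the top and wrist cameras, so I compared it only with itself.
- Each put-down let the vessel drop up to about 2 mm, with no visible effect.

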